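Put three mixed-up units back at their own fixtures

TASK

The three units on the work plates have been mixed up: each stands on another one's plate. Put the finned housing on the plate with the straight fence, the round motor on the plate with the V-block and the U-shaped bracket on the plate with the two pins, each upright in the middle of the black pad and set down gently, not dropped; the plain plate without a locator is free for parking a unit on the way. Leave the screwdriver, the white jar and the tape roll where they are.

Things in the scene. Friction and masses are not known exactly. Their poses are not given: they have to be found in the camera images.
- housing_mid (a point): Finned aluminium electronics housing, loose, about 0.32 kg: a block 84 mm (x) by 56 mm (y), 50 mm high in all; the top 10 mm are six cooling ribs along x, the outer ones 51 mm over their outer faces, so grip the plain 56 mm wide sides; a black connector sticks 9 mm out of its -x end. Origin half-way up at its centre, 25 mm above its underside; z up. It belongs on the plate with the fence.
- motor_mid (a point): Small electric motor standing upright, loose, about 0.34 kg: a dark steel cylinder 47 mm in diameter and 60 mm high, with a black band at the foot and a stub shaft on top that ends 72 mm above its underside. Origin on its axis, 30 mm above its underside; z up. It belongs on the plate with the V-block.
- bracket_mid (a point): U-shaped bright steel bracket (open channel), loose, about 0.22 kg: 86 mm long (x), 50 mm wide outside (y), 42 mm high, walls and base 4 mm thick, open at the top and at both ends, two dark round holes in its base. Grip it across the outside of its walls. Origin at its centre, half-way up, 21 mm above its underside; z up. It belongs on the plate with the two pins.
- plate_fence_spot (a point): Fixed aluminium plate 154 mm (x) by 124 mm (y), 6 mm thick, with a square black rubber pad (104 mm, flush) on it. Its locator is a straight steel fence: a bar 110 mm long (y), 34 mm high above the bench, its near face 69 mm from the pad's centre. Origin at the centre of the top of its black rubber pad, 6 mm above the bench; z up, x towards the locator on its far side (away from the robot).
- plate_vee_spot (a point): Fixed aluminium plate 154 mm (x) by 124 mm (y), 6 mm thick, with a square black rubber pad (104 mm, flush) on it. Its locator is a steel V-block, 34 mm high above the bench, open towards the pad, 69 mm wide (y), nearest edge 59 mm from the pad's centre. Origin at the centre of the top of its black rubber pad, 6 mm above the bench; z up, x towards the locator on its far side (away from the robot).
- plate_pins_spot (a point): Fixed aluminium plate 154 mm (x) by 124 mm (y), 6 mm thick, with a square black rubber pad (104 mm, flush) on it. Its locator is two upright steel pins 14 mm in diameter, 36 mm high above the bench, 64 mm apart (y), 78 mm from the pad's centre. Origin at the centre of the top of its black rubber pad, 6 mm above the bench; z up, x towards the locator on its far side (away from the robot).
- plate_plain_spot (a point): Fixed aluminium plate 154 mm (x) by 124 mm (y), 6 mm thick, with a square black rubber pad (104 mm, flush) on it. It has no locator and starts empty: free for parking. Origin at the centre of the top of its black rubber pad, 6 mm above the bench; z up, x towards the locator on its far side (away from the robot).
- screwdriver_mid (a point): Bystander: a loose screwdriver 160 mm long lying on the bench between the plates; do not disturb. Origin in its handle; x along it.
- jar_mid (a point): Bystander: a loose white plastic jar 52 mm in diameter, 62 mm high; do not disturb. Origin at its centre, 31 mm above the bench.
- tape_mid (a point): Bystander: a loose brown roll of tape lying flat, 90 mm in diameter, 22 mm high; do not disturb. Origin at its centre, 11 mm above the bench.
There are look-alikes about, which are no part of the job. What is shaped like the part that bears motor_mid but purple, red or yellow is not meant.

How it is judged:
By the outcome, as a careful person would: the job done as asked, in the order asked, and still so for the second after the job is handed in, with the robot touching nothing.
It also fails if it takes over 106 s, if anything falls off the work surface, if the arm or the gripper's body presses on something with over 40 N, if the wrist force passes 120 N, or if a joint passes its speed limit or range.

ROBOT

A 6-joint arm with a two-finger parallel gripper is mounted at the origin on the work surface. World frame = base frame: x ahead of the robot, y to its left, z up, the work surface at z = 0. Lengths are in m, angles in rad, forces in N, time in s.
With the tool pointing down it reaches from about 0.35 to 0.775 m from the base axis. Payload 5.5 kg.
Tool frame: the origin (TCP) lies midway between the tips of the shut fingers; the grasp point (between the pads) lies 19 mm behind it; z points along the fingers, y is the line along which they close (so a half turn about z gives the same grasp; the last joint's range is limited). The gripper opens to 85 mm and grips with 20 to 120 N. Pads are 22 mm wide; open, the fingers measure 114 mm over their backs; the gripper's body (76 mm by 85 mm) begins 54 mm behind the grasp point. The pads swing forward as they close: fully open they stand 13 mm farther back than shut.
Start: joints at [-0.14, 0.313, 0.046, 1.304, 0, 1.431], TCP at [0.575, -0, 0.231] pointing down, gripper open.
Joint ranges: [-2.76, 2.76], [-0.86, 1.69], [-1.03, 1.26], [-2.2, 2.34], [-1.47, 1.5], [-3.14, 3.14]. Speed limits (rad/s): [2.57, 2.57, 3.14, 3.14, 3.14, 3.14].

INTERFACE

Orientations are given as a unit quaternion [w, x, y, z].
In Python, from workcell import env gives the robot as it stands. The module is installed in compiled form; this text tells all that it offers.
- The arm moves only by the tool servo_tool, never from a script. Its argument "increments" is a list of rows, each an object of numbers: "grip": the closure, from 0 (fully open) to 1 (shut); "x", "y", "z": the shift along the tool's x, y, z in mm; "roll": the turn about the tool's z in degrees. In form: [{"grip": .., "x": .., "y": .., "z": .., "roll": ..}, ...]. A call has 1 to 5 rows; each row shifts and turns the commanded pose from where the row before left it, along the tool's axes as they then stand; what a row does not reach is not made up. A row lasts 1/12 s, in which the tool goes at most 41.7 mm and 7.16 degrees, less where a joint would pass 70% of its speed; a pose out of reach is approached as far as the arm can. A call is refused whole if a number of a shift passes 41.7 or a number of a turn 7.16, either way. A call with a gripper value outside its range is refused whole. The fingers move at their own pace and stop on an object; "grip_force" is the grip in N (left out, the last holds). Time passes only in rows, so rows that do not move let the fingers close. It gives the time, the measured TCP pose, the force, the opening and the grip force at its end, in the units of the state.
- env.get_state(): the state, without advancing time (a new reading comes with each control period).
- env.read_camera(name): name is "scene" or "side" or "wrist"; returns the picture (420x560x3 uint8, red, green, blue); there is no depth.
- env.get_calibration(name): a dict with "vertical_fov" (degrees; the focal length in pixels is half the picture's height over the tangent of half this angle, whatever the lens; pixels are square), "cx", "cy" (the principal point, pixels), "rvec" (rotation vector, rad) and "tvec" (3), from world to camera coordinates, as OpenCV has them; the wrist camera has in their place "tool_from_camera" (4x4, takes a point from camera to tool coordinates, whose origin is the TCP and whose axes are the flange's). Camera axes: x right, y down, z forward; pixel columns grow to the right and rows downward; lengths in m; the calibration is good to about 2 mm. A picture is of the moment at which its call begins: read the wrist's pose just before it. get_calibration takes no time and is no camera call.
- env.hand_in(): hands the job in; it is judged then, once.
The state is a dict: "clock": time; "joint_pos": joint angles; "qvel": joint speeds; "tau": joint torques, N m; "tcp_pos": TCP position; "orientation": TCP orientation; "wrist_force": force on the tool from outside, world axes, zero at the start; "ft_torque": the same for the moment, N m; "finger_gap": finger opening in m; "grip_force": force on a finger pad.
Only numpy, scipy, OpenCV 4.12 (cv2) and the standard library are available. Lean on these libraries where they do the work, as an engineer would, in place of code of your own. Each camera call takes 0.05 s, during which the arm holds its last target. There are 200 camera calls.

## Working session

There is one attempt and no reset: what is moved stays moved. The work goes in short steps, Python scripts to look and compute and a tool call to move; the robot and the scene stay as the last step left them, time stands still between calls to the robot, and variables do not carry over. Pictures are saved under pics/ and viewed, at most 14 in all, crops included, and the job is handed in when it is done.

Besides the shell and the picture viewer there is one more tool, called after "Emit:" as a command line: name --argument value ..., lists and objects as JSON in quotes. servo_tool: Moves the arm, as the interface text tells. Its arguments: {"type":"object","properties":{"increments":{"type":"array"},"grip_force":{"type":"number"}},"required":["increments"]}

```bash
mkdir -p pics; cat > h.py <<'E'
import numpy as np, cv2
from workcell import env
from scipy.spatial.transform import Rotation as R
def K(c):
    f=210/np.tan(np.radians(c["vertical_fov"])/2); return np.array([[f,0,c["cx"]],[0,f,c["cy"]],[0,0,1]])
def cam(name):
    c=env.get_calibration(name); s=env.get_state(); img=env.read_camera(name)
    if name=="wrist":
        q=s["orientation"]; T=np.eye(4); T[:3,:3]=R.from_quat([q[1],q[2],q[3],q[0]]).as_matrix(); T[:3,3]=s["tcp_pos"]
        M=T@np.array(c["tool_from_camera"]); Rw,o=M[:3,:3],M[:3,3]
    else:
        r=cv2.Rodrigues(np.array(c["rvec"],float))[0]; Rw=r.T; o=-r.T@np.array(c["tvec"],float).ravel()
    return img,K(c),Rw,o
def ray(px,k,Rw,o,z):
    d=Rw@np.linalg.inv(k)@np.array([px[0],px[1],1.]); return o+d*(z-o[2])/d[2]
def proj(p,k,Rw,o):
    v=k@(Rw.T@(np.array(p)-o)); return v[:2]/v[2]
def save(n,img): cv2.imwrite("pics/"+n+".png",cv2.cvtColor(img,cv2.COLOR_RGB2BGR))
E
python3 - <<'E'
from h import *
s=env.get_state(); print(s)
for n in("scene","side","wrist"):
    i,k,r,o=cam(n); save(n+"0",i); print(n,k[0,0],o.round(3),r[:,2].round(3),env.get_calibration(n))
E
```

```text
{'clock': 0.0, 'joint_pos': array([-1.39593640e-01,  3.14013810e-01,  4.49898305e-02,  1.30362213e+00,
       -2.41077403e-05,  1.43117379e+00]), 'qvel': array([ 5.31066511e-04,  9.56098573e-04, -3.99322936e-06, -2.64480650e-03,
        1.04518374e-03,  8.99201302e-04]), 'tau': array([-2.90074182e-03, -4.80629075e+01,  2.98531097e+01,  1.95313990e-02,
       -3.83516899e-04, -4.27451073e-05]), 'tcp_pos': array([5.74483597e-01, 5.92787025e-05, 2.30405698e-01]), 'orientation': array([-7.31387890e-04,  7.07096255e-01,  7.07116703e-01, -5.66254519e-04]), 'wrist_force': array([-0.00838766,  0.11873431,  0.33429491]), 'ft_torque': array([ 0.02468615, -0.0437133 ,  0.00570614]), 'grip_force': 0.0, 'finger_gap': 0.08550223985278435}
scene 480.53939912713804 [ 1.141 -0.555  0.994] [-0.461  0.451 -0.764] {'vertical_fov': 47.21151323560273, 'cx': 275.50179969924307, 'cy': 215.28017594315514, 'rvec': array([ 2.27827147,  0.96092263, -0.34892179]), 'tvec': array([-0.40153379, -0.2798209 ,  1.53633247])}
side 484.97872945453514 [0.485 0.836 0.812] [ 0.07  -0.74  -0.669] {'vertical_fov': 46.82606089261186, 'cx': 281.9860376504783, 'cy': 206.86039498693256, 'rvec': array([ 0.12883657, -2.83139091,  1.26128937]), 'tvec': array([0.56115493, 0.0758613 , 1.12857103])}
wrist 362.6468527226951 [0.575 0.079 0.372] [-0.003 -0.308 -0.951] {'vertical_fov': 60.14818377339046, 'cx': 282.3253474970746, 'cy': 207.06148113662945, 'tool_from_camera': array([[-2.85243520e-04, -9.51208000e-01, -3.08550255e-01,
         7.92955847e-02],
       [ 9.99999355e-01,  6.77702753e-05, -1.13338738e-03,
         1.50762706e-04],
       [ 1.09899767e-03, -3.08550380e-01,  9.51207367e-01,
        -1.41757426e-01],
       [ 0.00000000e+00,  0.00000000e+00,  0.00000000e+00,
         1.00000000e+00]])}
```

View pics/scene0.png

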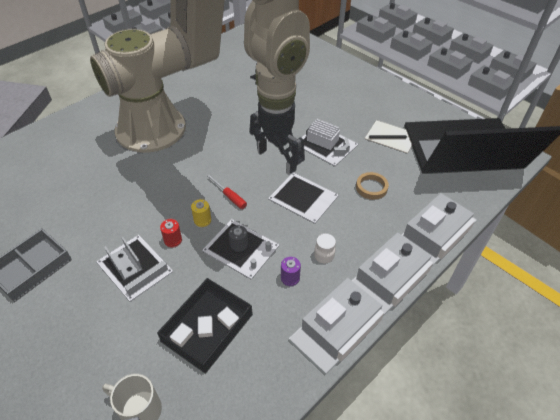

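View pics/side0.png

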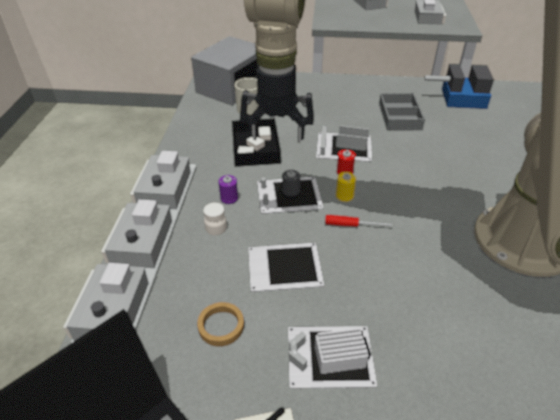

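The scene view shows the housing on the V-block plate (325,138), the empty plain plate (303,195), the dark motor on the pins plate (238,240) and the bracket on the fence plate (133,262). The look-alikes are red (171,233), yellow (201,213) and purple (290,271). The motor meant is the dark steel one at (238,240); in the side view it is at (291,183).

View pics/wrist0.png

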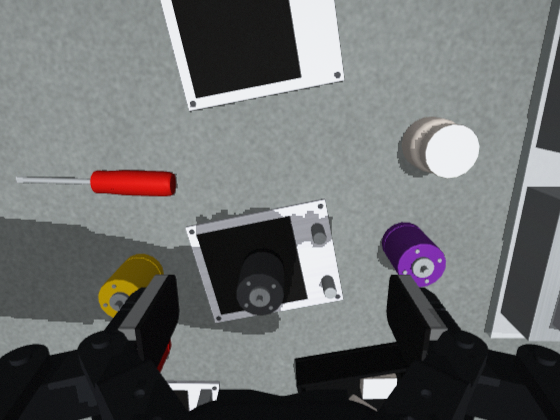

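```bash
python3 - <<'E'
from h import *
_,k,r,o=cam("scene"); _,k2,r2,o2=cam("side")
P={"housing":((325,128),(343,335),.056),"motor":((238,230),(291,175),.066),"plain":((303,195),(293,265),.006),"pinsL":((268,246),None,.042),"brk":((127,262),None,.01),
"jar":((326,240),(214,212),.062),"tape":((372,184),(221,323),.022),"yellow":((201,205),(347,178),.06),"red":((171,225),(347,155),.06),"purple":((290,264),(228,182),.06),"drv":((234,197),(342,222),.015),"drvtip":((210,178),(391,225),.01)}
for n,(a,b,z) in P.items(): print(n,ray(a,k,r,o,z).round(3)[:2],ray(b,k2,r2,o2,z).round(3)[:2] if b else "")
E
```

```text
housing [0.433 0.347] [0.422 0.333]
motor [ 0.551 -0.106] [ 0.551 -0.109]
plain [0.546 0.135] [0.527 0.132]
pinsL [ 0.625 -0.075] 
brk [ 0.4   -0.343] 
jar [0.721 0.029] [0.716 0.037]
tape [0.662 0.293] [0.653 0.305]
yellow [ 0.419 -0.117] [ 0.412 -0.117]
red [ 0.419 -0.213] [ 0.411 -0.215]
purple [ 0.709 -0.083] [ 0.704 -0.076]
drv [ 0.424 -0.013] [ 0.421 -0.005]
drvtip [ 0.317 -0.011] [ 0.305 -0.011]
```

The wrist view shows the pins plate with corners at about (190,228), (323,202), (341,297) and (219,320). The dark motor's shaft is at (260,297), and the plain plate is at the top.

```bash
cat >> h.py <<'E'
def plates(img,k,r,o,thr=170,show=True):
    hsv=cv2.cvtColor(img,cv2.COLOR_RGB2HSV); m=((hsv[...,2]>thr)&(hsv[...,1]<50)).astype(np.uint8)
    out=[]
    for c in cv2.findContours(m,cv2.RETR_EXTERNAL,cv2.CHAIN_APPROX_NONE)[0]:
        if cv2.contourArea(cv2.convexHull(c))<2500: continue
        w=np.array([ray(p[0],k,r,o,.006)[:2] for p in c],np.float32)*1000
        rect=cv2.minAreaRect(w); out.append((rect,c)); 
        if show: print("plate px",c.reshape(-1,2).min(0),c.reshape(-1,2).max(0),"mm",np.round(rect[0],1),np.round(rect[1],1),round(rect[2],1))
    return out
def moves(tx,ty,tz=None,yaw=None):
    """deltas in tool mm from the present pose to world target (m)"""
    s=env.get_state(); q=s["orientation"]; M=R.from_quat([q[1],q[2],q[3],q[0]]).as_matrix(); p=s["tcp_pos"]
    d=M.T@(np.array([tx,ty,p[2] if tz is None else tz])-p)*1000
    ax=np.degrees(np.arctan2(M[1,1],M[0,1]))
    print("tool dxyz",d.round(1),"closing-axis yaw",ax.round(2),"j",s["joint_pos"].round(2),"p",p.round(4),"t",round(s["clock"],2))
E
python3 - <<'E'
from h import *
i,k,r,o=cam("wrist")
plates(i,k,r,o)
print(ray((260,297),k,r,o,.078),ray((260,297),k,r,o,.066))
hsv=cv2.cvtColor(i,cv2.COLOR_RGB2HSV)
# pad corners of plain plate, dark
m=(hsv[...,2]<60).astype(np.uint8); m[110:]=0
for c in cv2.findContours(m,cv2.RETR_EXTERNAL,cv2.CHAIN_APPROX_NONE)[0]:
    if cv2.contourArea(c)>1000: print(cv2.approxPolyDP(c,4,True).reshape(-1,2).tolist())
for n,p in {"pl_bl":(190,109),"pl_br":(344,80),"pad_bl":(200,97),"pad_br":(301,77),"pins TL":(187,229),"TR":(324,201),"BR":(342,298),"BL":(219,321)}.items(): print(n,ray(p,k,r,o,.006)[:2].round(4))
moves(.551,-.107)
E
```

```text
plate px [280 239] [342 310] mm [ 599.6 -119.6] [73.7 81.6] 11.9
plate px [414 119] [478 177] mm [742.2  24.9] [53.7 67. ] 30.8
plate px [490   7] [559 337] mm [843.1 -26.8] [ 39.8 353.4] 0.1
plate px [160   0] [343 110] mm [548.3 121.8] [153.7  97.6] 10.6
[ 0.55370578 -0.10406169  0.078     ] [ 0.55283597 -0.11152961  0.066     ]
[[171, 0], [196, 97], [299, 76], [287, 0]]
pl_bl [0.4841 0.0612]
pl_br [0.6332 0.0879]
pad_bl [0.4947 0.0724]
pad_br [0.5921 0.0906]
pins TL [ 0.4709 -0.0646]
TR [ 0.6184 -0.0328]
BR [ 0.6433 -0.1501]
BL [ 0.4993 -0.1814]
tool dxyz [-107.   -23.9    0. ] closing-axis yaw -0.0 j [-0.14  0.31  0.05  1.3   0.    1.43] p [0.5749 0.     0.231 ] t 0.3
```

Emit:
servo_tool --increments '[{"grip":0.25,"x":-35,"y":-7,"z":10},{"grip":0.25,"x":-35,"y":-7,"z":10},{"grip":0.25,"x":-36,"y":-8,"z":10},{"grip":0.25,"roll":-6,"z":25},{"grip":0.25,"roll":-6,"z":25}]'

```text
invalid input at $.increments[0]: expected keys grip, x, y, z, roll
```

```bash
python3 - <<'E'
from h import *
moves(.553,-.107); i,k,r,o=cam("wrist"); save("w1",i); print(env.get_state()["finger_gap"])
plates(i,k,r,o)
print(proj((.553,-.106,.078),k,r,o))
E
```

```text
tool dxyz [-107.   -21.9    0. ] closing-axis yaw -0.0 j [-0.14  0.31  0.05  1.3   0.    1.43] p [0.5749 0.     0.231 ] t 0.3
0.08522397353429186
plate px [280 239] [342 310] mm [ 599.7 -119.6] [73.5 81.5] 11.8
plate px [412 119] [478 177] mm [740.6  24.8] [53.9 68.7] 41.5
plate px [490   5] [559 337] mm [842.9 -26.1] [ 39.2 355.2] 0.0
plate px [160   0] [343 110] mm [548.3 121.6] [153.8  97.4] 10.5
[259.17976438 298.72157237]
```

View pics/w1.png

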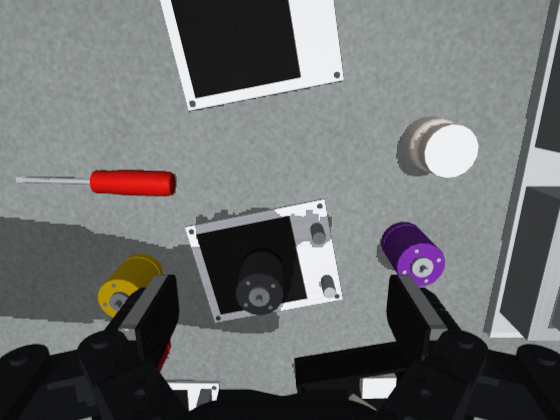

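The move was refused because every row needs all five keys, so the view is unchanged. The motor shaft is still at (259,297).

Emit:
servo_tool --increments '[{"grip":0.25,"x":-35,"y":-7,"z":10,"roll":0},{"grip":0.25,"x":-35,"y":-7,"z":10,"roll":0},{"grip":0.25,"x":-36,"y":-8,"z":10,"roll":0},{"grip":0.25,"x":0,"y":0,"z":25,"roll":-6},{"grip":0.25,"x":0,"y":0,"z":25,"roll":-6}]'

```text
clock: 0.77
tcp_pos: [0.5536, -0.1086, 0.1516]
orientation: [0.002, 0.629, 0.777, 0.0]
wrist_force: [1.3, -0.5, 0.1]
finger_gap: 0.0643
grip_force: 0.0
```

```bash
python3 - <<'E'
from h import *
moves(.553,-.107,.025); i,k,r,o=cam("wrist"); save("w2",i); print(env.get_state()["finger_gap"])
plates(i,k,r,o)
print(proj((.553,-.106,.078),k,r,o))
E
```

```text
tool dxyz [  1.9  -0.6 126.6] closing-axis yaw 12.06 j [-0.34  0.32 -0.14  1.11 -0.    1.02] p [ 0.5536 -0.1086  0.1516] t 0.77
0.06402607960815021
plate px [136  47] [505 370] mm [ 601.8 -113.3] [256.2 280.3] 29.4
[282.09612451 217.11675498]
```

View pics/w2.png

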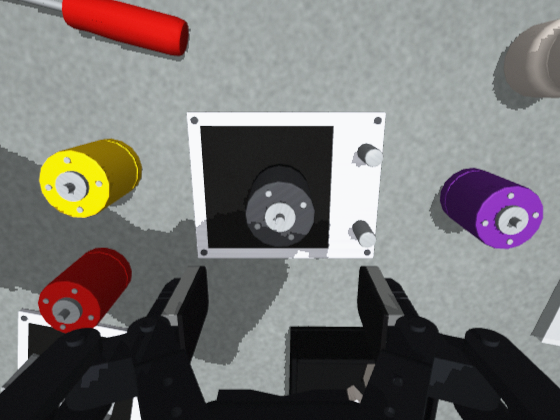

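This is the dark steel motor: its shaft is at (280,216), matching the projection (282,217), and the red, yellow and purple ones are well aside. Next is the descent.

Emit:
servo_tool --increments '[{"grip":0.25,"x":2,"y":-1,"z":30,"roll":0},{"grip":0.25,"x":0,"y":0,"z":30,"roll":0},{"grip":0.25,"x":0,"y":0,"z":30,"roll":0},{"grip":0.25,"x":0,"y":0,"z":25,"roll":0},{"grip":0.25,"x":0,"y":0,"z":11,"roll":0}]'

```text
clock: 1.23
tcp_pos: [0.5496, -0.1033, 0.0225]
orientation: [-0.002, 0.63, 0.777, -0.001]
wrist_force: [-0.4, -0.1, 0.4]
finger_gap: 0.0642
grip_force: 0.0
```

Emit:
servo_tool --increments '[{"grip":0.4,"x":0,"y":0,"z":0,"roll":0},{"grip":0.5,"x":0,"y":0,"z":0,"roll":0},{"grip":0.6,"x":0,"y":0,"z":0,"roll":0},{"grip":0.7,"x":0,"y":0,"z":0,"roll":0},{"grip":0.7,"x":0,"y":0,"z":0,"roll":0}]' --grip_force 40

```text
clock: 1.65
tcp_pos: [0.5526, -0.1045, 0.0267]
orientation: [0.001, 0.629, 0.777, 0.0]
wrist_force: [-0.3, 0.6, -3.4]
finger_gap: 0.0462
grip_force: 41.6
```

Emit:
servo_tool --increments '[{"grip":0.8,"x":0,"y":0,"z":-10,"roll":0},{"grip":0.8,"x":0,"y":0,"z":-25,"roll":0},{"grip":0.8,"x":0,"y":0,"z":-30,"roll":0},{"grip":0.8,"x":0,"y":0,"z":-30,"roll":0},{"grip":0.8,"x":10,"y":0,"z":-15,"roll":0}]'

```text
clock: 2.07
tcp_pos: [0.5519, -0.0963, 0.1405]
orientation: [0.003, 0.63, 0.777, 0.001]
wrist_force: [0.6, -0.0, -2.6]
finger_gap: 0.0461
grip_force: 42.0
```

Emit:
servo_tool --increments '[{"grip":0.8,"x":25,"y":4,"z":0,"roll":0},{"grip":0.8,"x":34,"y":5,"z":0,"roll":0},{"grip":0.8,"x":36,"y":5,"z":0,"roll":0},{"grip":0.8,"x":36,"y":5,"z":0,"roll":0},{"grip":0.8,"x":36,"y":5,"z":0,"roll":0}]'

```text
clock: 2.48
tcp_pos: [0.5382, 0.0752, 0.1368]
orientation: [0.001, 0.63, 0.777, 0.001]
wrist_force: [-0.3, 0.1, -3.3]
finger_gap: 0.0462
grip_force: 42.1
```

Emit:
servo_tool --increments '[{"grip":0.8,"x":30,"y":4,"z":0,"roll":0},{"grip":0.8,"x":20,"y":3,"z":0,"roll":0},{"grip":0.8,"x":11,"y":0,"z":0,"roll":0},{"grip":0.8,"x":0,"y":0,"z":0,"roll":0},{"grip":0.8,"x":0,"y":0,"z":0,"roll":0}]'

```text
clock: 2.9
tcp_pos: [0.5325, 0.1349, 0.136]
orientation: [0.0, 0.629, 0.777, 0.0]
wrist_force: [-0.5, -0.0, -2.5]
finger_gap: 0.0465
grip_force: 42.1
```

```bash
python3 - <<'E'
from h import *
moves(.534,.134,.0272); i,k,r,o=cam("wrist"); save("w3",i); s=env.get_state();print(s["finger_gap"],s["grip_force"],s["wrist_force"])
plates(i,k,r,o)
E
```

```text
tool dxyz [ -1.2   1.2 108.8] closing-axis yaw 12.05 j [ 0.1   0.31 -0.2   1.06 -0.    1.46] p [0.5325 0.1349 0.136 ] t 2.9
0.045827743327077515 42.0892471075058 [ 0.25573025  0.55479411 -2.67015662]
plate px [197 116] [406 272] mm [547.6 135.7] [157.8 123.9] 10.6
```

View pics/w3.png

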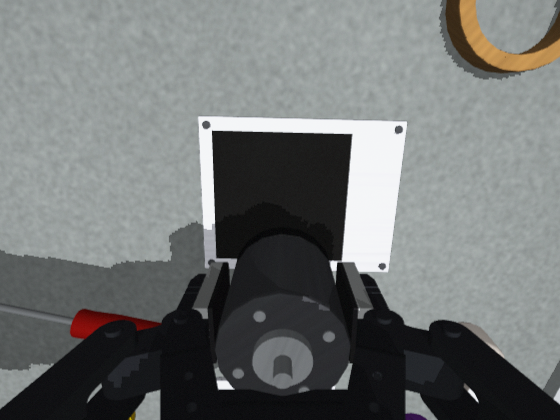

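The gripped motor is upright over the plain pad, with the pad's top edge running from (213,131) to (352,134). Next I set it down.

Emit:
servo_tool --increments '[{"grip":0.8,"x":-1,"y":1,"z":25,"roll":0},{"grip":0.8,"x":0,"y":0,"z":35,"roll":0},{"grip":0.8,"x":0,"y":0,"z":30,"roll":0},{"grip":0.8,"x":0,"y":0,"z":12,"roll":0},{"grip":0.8,"x":0,"y":0,"z":3,"roll":0}]'

```text
clock: 3.37
tcp_pos: [0.5313, 0.1322, 0.0272]
orientation: [-0.002, 0.63, 0.776, -0.002]
wrist_force: [-0.1, -0.5, -2.8]
finger_gap: 0.0463
grip_force: 42.2
```

Emit:
servo_tool --increments '[{"grip":0.8,"x":0,"y":0,"z":1,"roll":0},{"grip":0.8,"x":0,"y":0,"z":1,"roll":0},{"grip":0.8,"x":0,"y":0,"z":1,"roll":0},{"grip":0.8,"x":0,"y":0,"z":0.5,"roll":0},{"grip":0.8,"x":0,"y":0,"z":0,"roll":0}]'

```text
clock: 3.78
tcp_pos: [0.5345, 0.1342, 0.0278]
orientation: [0.001, 0.629, 0.777, 0.001]
wrist_force: [-0.1, -1.1, -1.9]
finger_gap: 0.046
grip_force: 42.2
```

Emit:
servo_tool --increments '[{"grip":0.8,"x":0,"y":0,"z":0.5,"roll":0},{"grip":0.8,"x":0,"y":0,"z":0.5,"roll":0},{"grip":0.8,"x":0,"y":0,"z":0,"roll":0}]'

```text
clock: 4.03
tcp_pos: [0.5338, 0.1343, 0.026]
orientation: [0.0, 0.629, 0.777, 0.0]
wrist_force: [-1.0, 0.1, -2.3]
finger_gap: 0.0459
grip_force: 42.2
```

```bash
python3 - <<'E'
from h import *
s=env.get_state();print(s["tcp_pos"],s["wrist_force"])
E
```

```text
[0.53376172 0.13428944 0.02598866] [-0.95706696  0.06800185 -2.2837882 ]
```

Emit:
servo_tool --increments '[{"grip":0.8,"x":0,"y":0,"z":0.5,"roll":0},{"grip":0.8,"x":0,"y":0,"z":0,"roll":0},{"grip":0.8,"x":0,"y":0,"z":0.5,"roll":0},{"grip":0.8,"x":0,"y":0,"z":0,"roll":0}]'

```text
clock: 4.37
tcp_pos: [0.5337, 0.1342, 0.0249]
orientation: [0.0, 0.629, 0.777, 0.0]
wrist_force: [-0.1, 0.6, -1.6]
finger_gap: 0.0463
grip_force: 42.5
```

Emit:
servo_tool --increments '[{"grip":0.8,"x":0,"y":0,"z":0.5,"roll":0},{"grip":0.8,"x":0,"y":0,"z":0,"roll":0},{"grip":0.8,"x":0,"y":0,"z":0,"roll":0}]'

```text
clock: 4.62
tcp_pos: [0.5337, 0.1342, 0.0249]
orientation: [0.0, 0.629, 0.777, 0.0]
wrist_force: [-2.3, -0.2, 4.4]
finger_gap: 0.0462
grip_force: 42.9
```

Emit:
servo_tool --increments '[{"grip":0.8,"x":0,"y":0,"z":0.5,"roll":0},{"grip":0.8,"x":0,"y":0,"z":0,"roll":0},{"grip":0.8,"x":0,"y":0,"z":0,"roll":0}]'

```text
clock: 4.87
tcp_pos: [0.5338, 0.1342, 0.0248]
orientation: [0.0, 0.629, 0.777, 0.0]
wrist_force: [-3.4, -0.4, 8.8]
finger_gap: 0.0461
grip_force: 43.5
```

Emit:
servo_tool --increments '[{"grip":0.3,"x":0,"y":0,"z":0,"roll":0},{"grip":0.2,"x":0,"y":0,"z":0,"roll":0},{"grip":0.2,"x":0,"y":0,"z":0,"roll":0},{"grip":0.2,"x":0,"y":0,"z":-12,"roll":0},{"grip":0.2,"x":0,"y":0,"z":-30,"roll":0}]'

```text
clock: 5.28
tcp_pos: [0.5305, 0.1338, 0.0623]
orientation: [-0.003, 0.629, 0.777, -0.003]
wrist_force: [-0.6, -0.6, -0.6]
finger_gap: 0.0679
grip_force: 0.0
```

Emit:
servo_tool --increments '[{"grip":0,"x":0,"y":0,"z":-35,"roll":0},{"grip":0,"x":0,"y":0,"z":-35,"roll":0},{"grip":0,"x":0,"y":0,"z":-35,"roll":-7},{"grip":0,"x":0,"y":0,"z":-35,"roll":-7},{"grip":0,"x":0,"y":0,"z":0,"roll":-7}]'

```text
clock: 5.7
tcp_pos: [0.5375, 0.1347, 0.2134]
orientation: [0.005, 0.474, 0.88, 0.003]
wrist_force: [1.2, 0.4, 0.5]
finger_gap: 0.0853
grip_force: 0.0
```

Emit:
servo_tool --increments '[{"grip":0,"x":0,"y":0,"z":0,"roll":-7},{"grip":0,"x":0,"y":0,"z":0,"roll":-7},{"grip":0,"x":0,"y":0,"z":0,"roll":-7},{"grip":0,"x":0,"y":0,"z":0,"roll":-7},{"grip":0,"x":0,"y":0,"z":0,"roll":-7}]'

```text
clock: 6.12
tcp_pos: [0.5338, 0.1342, 0.2056]
orientation: [0.0, 0.188, 0.982, 0.0]
wrist_force: [0.2, -0.6, -0.5]
finger_gap: 0.0854
grip_force: 0.0
```

Emit:
servo_tool --increments '[{"grip":0,"x":0,"y":0,"z":0,"roll":-7},{"grip":0,"x":0,"y":0,"z":0,"roll":-7},{"grip":0,"x":0,"y":0,"z":0,"roll":-7},{"grip":0,"x":0,"y":0,"z":0,"roll":-7},{"grip":0,"x":0,"y":0,"z":0,"roll":-2}]'

```text
clock: 6.53
tcp_pos: [0.5338, 0.1342, 0.2055]
orientation: [0.0, -0.072, 0.997, -0.0]
wrist_force: [0.7, -0.4, -0.2]
finger_gap: 0.0855
grip_force: 0.0
```

```bash
python3 - <<'E'
from h import *
moves(.43,-.33,.2); i,k,r,o=cam("wrist"); save("w4",i)
plates(i,k,r,o)
E
```

```text
tool dxyz [ 169.8 -444.3    5.6] closing-axis yaw 98.31 j [ 0.1   0.27 -0.07  1.23 -0.   -0.04] p [0.5338 0.1342 0.2055] t 6.53
plate px [217 104] [345 261] mm [545.6 134.6] [153.7 123.7] 10.6
plate px [ 0 73] [109 239] mm [555.4 -98.8] [156.4 108. ] 12.0
plate px [444  15] [559 200] mm [445.8 340.2] [159.9 113.5] 6.0
```

Emit:
servo_tool --increments '[{"grip":0,"x":10,"y":-26,"z":0,"roll":0},{"grip":0,"x":14,"y":-36,"z":0,"roll":0},{"grip":0,"x":14,"y":-36,"z":0,"roll":0},{"grip":0,"x":14,"y":-36,"z":0,"roll":0},{"grip":0,"x":14,"y":-36,"z":0,"roll":0}]'

```text
clock: 7.0
tcp_pos: [0.4915, -0.0447, 0.2057]
orientation: [0.0, -0.07, 0.998, -0.0]
wrist_force: [1.2, -0.9, 0.3]
finger_gap: 0.0853
grip_force: 0.0
```

Emit:
servo_tool --increments '[{"grip":0,"x":14,"y":-36,"z":0,"roll":0},{"grip":0,"x":14,"y":-36,"z":0,"roll":0},{"grip":0,"x":14,"y":-36,"z":0,"roll":0},{"grip":0,"x":14,"y":-36,"z":0,"roll":0},{"grip":0,"x":14,"y":-36,"z":0,"roll":0}]'

```text
clock: 7.42
tcp_pos: [0.4471, -0.2332, 0.2058]
orientation: [0.0, -0.069, 0.998, -0.0]
wrist_force: [0.9, -1.0, 0.3]
finger_gap: 0.0853
grip_force: 0.0
```

Emit:
servo_tool --increments '[{"grip":0,"x":14,"y":-36,"z":0,"roll":0},{"grip":0,"x":14,"y":-36,"z":0,"roll":0},{"grip":0,"x":6,"y":-20,"z":0,"roll":0},{"grip":0,"x":0,"y":0,"z":0,"roll":0},{"grip":0,"x":0,"y":0,"z":0,"roll":0}]'

```text
clock: 7.83
tcp_pos: [0.4264, -0.3283, 0.2053]
orientation: [-0.0, -0.068, 0.998, 0.0]
wrist_force: [0.4, 1.4, 0.4]
finger_gap: 0.0851
grip_force: 0.0
```

```bash
python3 - <<'E'
from h import *
moves(.40,-.343,.2); i,k,r,o=cam("wrist"); save("w5",i)
plates(i,k,r,o)
E
```

```text
tool dxyz [ 28.1 -11.    5.3] closing-axis yaw 97.8 j [-0.81  0.25 -0.1   1.22  0.   -0.94] p [ 0.4264 -0.3283  0.2053] t 7.83
plate px [411 249] [531 354] mm [ 543.7 -111. ] [130.7 123.3] 11.9
plate px [205  69] [357 248] mm [ 416.3 -335. ] [124.5 156.7] 88.8
```

View pics/w5.png

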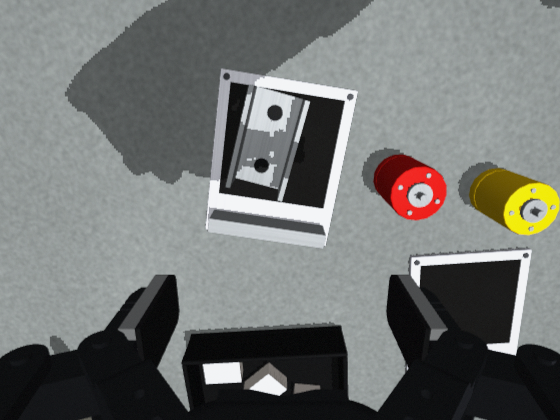

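The bracket is on the fence plate with its holes at (275,113) and (261,166). Its wall tops run from (247,87) to (229,188) and from (309,101) to (282,200). The fence is at (267,228).

```bash
python3 - <<'E'
from h import *
i,k,r,o=cam("wrist")
for n,(p,z) in {"h1":((275,113),.01),"h2":((261,166),.01),"LW0":((245,87),.048),"LW1":((228,188),.048),"RW0":((309,101),.048),"RW1":((282,200),.048),"padTR":((341,97),.006),"padBR":((323,209),.006),"padBL":((219,190),.006),"plTR":((357,92),.006),"plTL":((223,70),.006)}.items(): print(n,(ray(p,k,r,o,z)[:2]*1000).round(1))
save("c5",cv2.resize(i[60:260,190:370],None,fx=3,fy=3,interpolation=cv2.INTER_CUBIC))
E
```

```text
h1 [ 368.8 -341.5]
h2 [ 418.6 -348.2]
LW0 [ 350.2 -366.9]
LW1 [ 433.4 -372.6]
RW0 [ 353.7 -315.6]
RW1 [ 437.7 -325.6]
padTR [ 347.  -284.5]
padBR [ 453.9 -282.4]
padBL [ 448.5 -386. ]
plTR [ 340.8 -271.1]
plTL [ 338.9 -391.7]
```

View pics/c5.png

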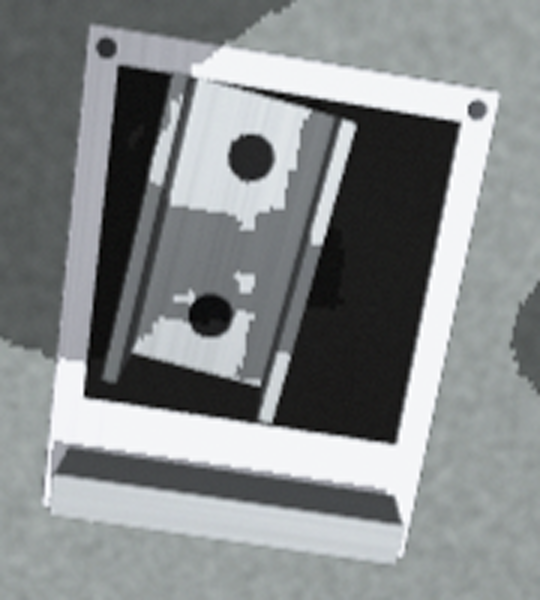

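Measured: the bracket centre is (0.394,-0.345) with yaw about -7°, and the fence plate yaw is about -1°.

Emit:
servo_tool --increments '[{"grip":0,"x":0,"y":0,"z":0,"roll":5},{"grip":0,"x":0,"y":0,"z":0,"roll":5},{"grip":0,"x":0,"y":0,"z":0,"roll":5},{"grip":0,"x":15,"y":-10,"z":20,"roll":0},{"grip":0,"x":15,"y":-10,"z":20,"roll":0}]'

```text
clock: 8.35
tcp_pos: [0.3962, -0.3425, 0.1667]
orientation: [0.001, 0.059, 0.998, -0.001]
wrist_force: [-0.6, 0.4, -0.4]
finger_gap: 0.0855
grip_force: 0.0
```

Emit:
servo_tool --increments '[{"grip":0,"x":0,"y":0,"z":30,"roll":0},{"grip":0,"x":0,"y":0,"z":30,"roll":0},{"grip":0,"x":0,"y":0,"z":10,"roll":0},{"grip":0,"x":0,"y":0,"z":0,"roll":0}]'

```text
clock: 8.68
tcp_pos: [0.3935, -0.3403, 0.0934]
orientation: [-0.002, 0.06, 0.998, 0.002]
wrist_force: [0.1, 0.9, 1.1]
finger_gap: 0.0851
grip_force: 0.0
```

```bash
python3 - <<'E'
from h import *
moves(.394,-.345,.015)
E
```

```text
tool dxyz [-1.4 -4.9 78.4] closing-axis yaw 83.09 j [-0.87  0.3  -0.33  0.95  0.   -0.75] p [ 0.3935 -0.3403  0.0934] t 8.68
```

Emit:
servo_tool --increments '[{"grip":0,"x":0,"y":0,"z":15,"roll":0},{"grip":0,"x":0,"y":0,"z":0,"roll":0},{"grip":0,"x":0,"y":0,"z":0,"roll":0}]'

```text
clock: 8.93
tcp_pos: [0.3953, -0.3431, 0.082]
orientation: [0.0, 0.06, 0.998, -0.0]
wrist_force: [-0.2, -0.1, -0.2]
finger_gap: 0.0854
grip_force: 0.0
```

```bash
python3 - <<'E'
from h import *
moves(.394,-.345,.015)
E
```

```text
tool dxyz [ 1.1 -2.1 67. ] closing-axis yaw 83.06 j [-0.87  0.31 -0.34  0.92  0.   -0.75] p [ 0.3953 -0.3431  0.082 ] t 8.93
```

Emit:
servo_tool --increments '[{"grip":0,"x":1,"y":-2,"z":25,"roll":0},{"grip":0,"x":0,"y":0,"z":25,"roll":0},{"grip":0,"x":0,"y":0,"z":13,"roll":0},{"grip":0,"x":0,"y":0,"z":4,"roll":0},{"grip":0,"x":0,"y":0,"z":0,"roll":0}]'

```text
clock: 9.35
tcp_pos: [0.3936, -0.3451, 0.0142]
orientation: [-0.0, 0.061, 0.998, 0.0]
wrist_force: [0.3, -0.2, 0.4]
finger_gap: 0.0853
grip_force: 0.0
```

Emit:
servo_tool --increments '[{"grip":0.2,"x":0,"y":0,"z":0,"roll":0},{"grip":0.35,"x":0,"y":0,"z":0,"roll":0},{"grip":0.45,"x":0,"y":0,"z":0,"roll":0},{"grip":0.6,"x":0,"y":0,"z":0,"roll":0},{"grip":0.7,"x":0,"y":0,"z":0,"roll":0}]'

```text
clock: 9.77
tcp_pos: [0.3944, -0.3463, 0.0154]
orientation: [0.001, 0.061, 0.998, -0.001]
wrist_force: [0.5, 0.3, 6.3]
finger_gap: 0.0492
grip_force: 42.6
```

Emit:
servo_tool --increments '[{"grip":0.8,"x":0,"y":0,"z":-10,"roll":0},{"grip":0.8,"x":0,"y":0,"z":-25,"roll":0},{"grip":0.8,"x":0,"y":0,"z":-35,"roll":0},{"grip":0.8,"x":0,"y":0,"z":-35,"roll":0},{"grip":0.8,"x":0,"y":0,"z":-35,"roll":0}]'

```text
clock: 10.18
tcp_pos: [0.3927, -0.3444, 0.1556]
orientation: [-0.0, 0.061, 0.998, 0.0]
wrist_force: [0.5, -0.9, -1.6]
finger_gap: 0.0494
grip_force: 42.1
```

Emit:
servo_tool --increments '[{"grip":0.8,"x":0,"y":0,"z":-35,"roll":0},{"grip":0.8,"x":0,"y":0,"z":-15,"roll":0},{"grip":0.8,"x":0,"y":0,"z":0,"roll":0},{"grip":0.8,"x":0,"y":0,"z":0,"roll":0},{"grip":0.8,"x":0,"y":0,"z":0,"roll":0}]'

```text
clock: 10.6
tcp_pos: [0.3927, -0.3444, 0.2025]
orientation: [-0.001, 0.061, 0.998, 0.001]
wrist_force: [0.7, 1.1, -1.7]
finger_gap: 0.0497
grip_force: 42.3
```

```bash
cat >> h.py <<'E'
def pads(img,k,r,o,thr=50):
    m=(img.max(2)<thr).astype(np.uint8)
    for c in cv2.findContours(m,cv2.RETR_EXTERNAL,cv2.CHAIN_APPROX_NONE)[0]:
        if cv2.contourArea(c)<2000: continue
        w=np.array([ray(p[0],k,r,o,.006)[:2] for p in c],np.float32)*1000
        rect=cv2.minAreaRect(w); print("dark px",c.reshape(-1,2).min(0),c.reshape(-1,2).max(0),"mm",np.round(rect[0],1),np.round(rect[1],1),round(rect[2],1))
E
python3 - <<'E'
from h import *
moves(.543,-.110,.1); i,k,r,o=cam("wrist"); save("w6",i)
plates(i,k,r,o);pads(i,k,r,o); s=env.get_state(); print(s["finger_gap"],s["wrist_force"])
E
```

```text
tool dxyz [-120.8  250.8  102.7] closing-axis yaw 83.0 j [-0.87  0.22 -0.14  1.2   0.   -0.75] p [ 0.3927 -0.3444  0.2025] t 10.6
plate px [235 297] [324 383] mm [ 573.3 -379.7] [ 77.7 123. ] 19.5
plate px [450 221] [559 329] mm [ 529.7 -120.6] [ 99.8 110.2] 12.0
plate px [220   0] [435 200] mm [ 353.9 -296.7] [149.2 199.9] 29.7
dark px [  0 231] [559 419] mm [ 567.7 -368.7] [674.  243.3] 82.9
dark px [232 124] [346 181] mm [ 375.8 -334.6] [102.6  54. ] 88.7
0.049655211711132206 [ 0.47770865 -0.38337956 -2.18572268]
```

View pics/w6.png

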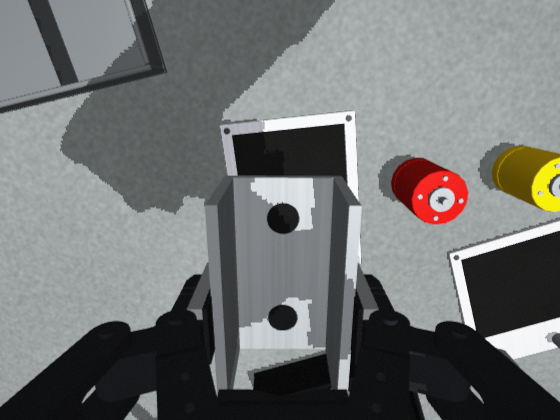

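Part of the fence pad is visible, giving a centre of about (0.401,-0.335) and a yaw of -1.3°. The bracket is held square, with its holes at (283,218) and (283,318).

Emit:
servo_tool --increments '[{"grip":0.8,"x":0,"y":0,"z":0,"roll":-6},{"grip":0.8,"x":0,"y":0,"z":0,"roll":-6},{"grip":0.8,"x":0,"y":0,"z":0,"roll":-7},{"grip":0.8,"x":-20,"y":14,"z":0,"roll":0},{"grip":0.8,"x":-28,"y":20,"z":0,"roll":0}]'

```text
clock: 11.07
tcp_pos: [0.4317, -0.3025, 0.2016]
orientation: [-0.001, -0.102, 0.995, 0.001]
wrist_force: [1.1, -0.6, -2.3]
finger_gap: 0.0496
grip_force: 42.3
```

Emit:
servo_tool --increments '[{"grip":0.8,"x":-29,"y":21,"z":0,"roll":0},{"grip":0.8,"x":-29,"y":21,"z":0,"roll":0},{"grip":0.8,"x":-29,"y":21,"z":0,"roll":0},{"grip":0.8,"x":-29,"y":21,"z":0,"roll":0},{"grip":0.8,"x":-29,"y":21,"z":0,"roll":0}]'

```text
clock: 11.48
tcp_pos: [0.5531, -0.1672, 0.2015]
orientation: [-0.002, -0.104, 0.995, 0.001]
wrist_force: [0.5, -0.6, -1.5]
finger_gap: 0.0494
grip_force: 42.3
```

Emit:
servo_tool --increments '[{"grip":0.8,"x":-29,"y":21,"z":0,"roll":0},{"grip":0.8,"x":-20,"y":15,"z":0,"roll":0},{"grip":0.8,"x":-8,"y":6,"z":0,"roll":0},{"grip":0.8,"x":0,"y":0,"z":0,"roll":0},{"grip":0.8,"x":0,"y":0,"z":0,"roll":0}]'

```text
clock: 11.9
tcp_pos: [0.5993, -0.1158, 0.202]
orientation: [-0.002, -0.105, 0.994, 0.0]
wrist_force: [-0.2, -0.7, -2.9]
finger_gap: 0.0494
grip_force: 42.3
```

```bash
python3 - <<'E'
from h import *
moves(.543,-.110,.0154); i,k,r,o=cam("wrist"); save("w7",i)
plates(i,k,r,o);pads(i,k,r,o); s=env.get_state()
for p in((283,218),(283,318)): print(ray(p,k,r,o,s["tcp_pos"][2]-.0054)[:2])
E
```

```text
tool dxyz [ 53.3  17.2 186.8] closing-axis yaw 102.05 j [-0.32  0.39  0.09  1.27 -0.   -0.53] p [ 0.5993 -0.1158  0.202 ] t 11.9
plate px [239 288] [324 349] mm [753.3 -83.1] [77. 94.] 12.0
plate px [471  92] [559 251] mm [549.2 115.7] [154.2  90.1] 12.0
plate px [230  44] [374 273] mm [ 588.  -100.5] [218.7 124.1] 12.2
dark px [  0 275] [559 419] mm [795.6 -76.8] [193.1 671.7] 12.0
dark px [  0 138] [167 284] mm [ 679.6 -309.1] [151.3 176.9] 11.4
dark px [489 105] [559 213] mm [534.3 114.5] [102.1  69.1] 11.1
dark px [243  57] [360 173] mm [ 541.5 -111. ] [102.1 102.8] 12.0
[ 0.57335156 -0.12080736]
[ 0.62216937 -0.11036823]
```

View pics/w7.png

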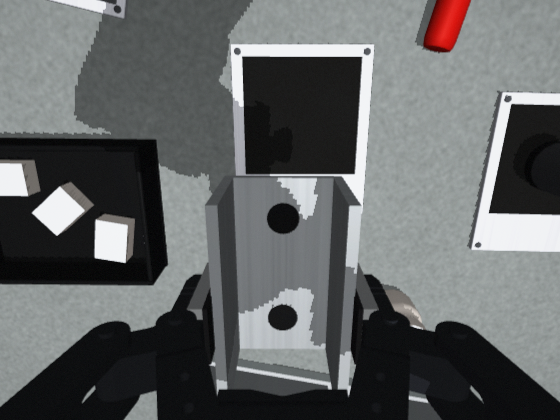

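The pins pad is fully visible at (302,115), giving a centre of (0.5415,-0.111) and a yaw of 12°. The bracket is held about 1.5 mm off the TCP, so I set it down with TCP at (0.543,-0.111).

Emit:
servo_tool --increments '[{"grip":0.8,"x":18,"y":5,"z":10,"roll":0},{"grip":0.8,"x":22,"y":7,"z":20,"roll":0},{"grip":0.8,"x":13,"y":4,"z":30,"roll":0},{"grip":0.8,"x":0,"y":0,"z":35,"roll":0},{"grip":0.8,"x":0,"y":0,"z":35,"roll":0}]'

```text
clock: 12.37
tcp_pos: [0.5435, -0.1131, 0.0735]
orientation: [0.001, -0.103, 0.995, -0.001]
wrist_force: [0.7, 0.5, -2.1]
finger_gap: 0.0497
grip_force: 42.3
```

Emit:
servo_tool --increments '[{"grip":0.8,"x":0,"y":0,"z":20,"roll":0},{"grip":0.8,"x":0,"y":0,"z":10,"roll":0},{"grip":0.8,"x":0,"y":0,"z":0,"roll":0},{"grip":0.8,"x":0,"y":0,"z":0,"roll":0},{"grip":0.8,"x":0,"y":0,"z":0,"roll":0}]'

```text
clock: 12.78
tcp_pos: [0.5463, -0.1126, 0.0455]
orientation: [0.001, -0.104, 0.995, -0.001]
wrist_force: [0.1, 0.1, -1.4]
finger_gap: 0.0495
grip_force: 42.1
```

```bash
python3 - <<'E'
from h import *
moves(.543,-.1108,.0154)
E
```

```text
tool dxyz [ 3.   2.5 30.1] closing-axis yaw 101.95 j [-0.35  0.4  -0.3   0.86 -0.   -0.56] p [ 0.5463 -0.1126  0.0455] t 12.78
```

Emit:
servo_tool --increments '[{"grip":0.8,"x":3,"y":2,"z":15,"roll":0},{"grip":0.8,"x":0,"y":0,"z":8,"roll":0},{"grip":0.8,"x":0,"y":0,"z":3,"roll":0},{"grip":0.8,"x":0,"y":0,"z":1,"roll":0},{"grip":0.8,"x":0,"y":0,"z":0,"roll":0}]'

```text
clock: 13.2
tcp_pos: [0.5422, -0.1103, 0.0172]
orientation: [0.0, -0.105, 0.995, -0.0]
wrist_force: [0.0, -0.7, -1.4]
finger_gap: 0.0495
grip_force: 42.2
```

Emit:
servo_tool --increments '[{"grip":0.8,"x":0,"y":0,"z":1,"roll":0},{"grip":0.8,"x":0,"y":0,"z":0,"roll":0},{"grip":0.8,"x":0,"y":0,"z":1,"roll":0},{"grip":0.8,"x":0,"y":0,"z":0,"roll":0},{"grip":0.8,"x":0,"y":0,"z":0,"roll":0}]'

```text
clock: 13.62
tcp_pos: [0.5423, -0.1104, 0.0154]
orientation: [0.001, -0.105, 0.995, -0.0]
wrist_force: [-0.6, 0.2, 3.6]
finger_gap: 0.0495
grip_force: 42.7
```

```bash
python3 - <<'E'
from h import *
moves(.543,-.1108,.0154); print(env.get_state()["wrist_force"])
E
```

```text
tool dxyz [-0.6 -0.6  0. ] closing-axis yaw 102.0 j [-0.35  0.43 -0.35  0.79  0.   -0.56] p [ 0.5423 -0.1104  0.0154] t 13.62
[-0.58683346  0.19365785  3.57668331]
```

Emit:
servo_tool --increments '[{"grip":0.35,"x":0,"y":0,"z":0,"roll":0},{"grip":0.2,"x":0,"y":0,"z":0,"roll":0},{"grip":0.1,"x":0,"y":0,"z":0,"roll":0},{"grip":0.1,"x":0,"y":0,"z":-10,"roll":0},{"grip":0.1,"x":0,"y":0,"z":-30,"roll":0}]'

```text
clock: 14.03
tcp_pos: [0.5384, -0.1091, 0.0517]
orientation: [-0.004, -0.104, 0.995, 0.002]
wrist_force: [0.1, -0.9, 0.4]
finger_gap: 0.077
grip_force: 0.0
```

Emit:
servo_tool --increments '[{"grip":0,"x":0,"y":0,"z":-35,"roll":0},{"grip":0,"x":0,"y":0,"z":-35,"roll":0},{"grip":0,"x":0,"y":0,"z":-35,"roll":0},{"grip":0,"x":0,"y":0,"z":-35,"roll":0},{"grip":0,"x":0,"y":0,"z":0,"roll":0}]'

```text
clock: 14.45
tcp_pos: [0.5454, -0.1114, 0.2033]
orientation: [0.006, -0.105, 0.994, -0.003]
wrist_force: [1.3, -0.3, 1.0]
finger_gap: 0.0856
grip_force: 0.0
```

```bash
python3 - <<'E'
from h import *
i,k,r,o=cam("wrist"); save("w8",i)
moves(.45,.33)
E
```

```text
tool dxyz [  0.6 451.1  -2.2] closing-axis yaw 102.0 j [-0.35  0.28 -0.08  1.2   0.   -0.56] p [ 0.5444 -0.1111  0.2001] t 14.5
```

View pics/w8.png

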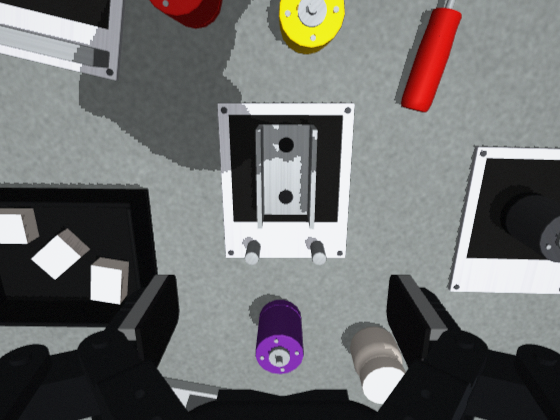

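The bracket stands square in the middle of the pins pad: its holes are at (286,145) and (286,197), and the pad spans (231-343, 115-222). Next is the housing.

Emit:
servo_tool --increments '[{"grip":0,"x":0,"y":25,"z":0,"roll":0},{"grip":0,"x":0,"y":38,"z":0,"roll":0},{"grip":0,"x":0,"y":38,"z":0,"roll":0},{"grip":0,"x":0,"y":38,"z":0,"roll":0},{"grip":0,"x":0,"y":38,"z":0,"roll":0}]'

```text
clock: 14.92
tcp_pos: [0.5036, 0.0642, 0.194]
orientation: [-0.001, -0.104, 0.995, 0.0]
wrist_force: [1.3, 0.3, -0.1]
finger_gap: 0.0854
grip_force: 0.0
```

Emit:
servo_tool --increments '[{"grip":0,"x":0,"y":38,"z":0,"roll":0},{"grip":0,"x":0,"y":38,"z":0,"roll":0},{"grip":0,"x":0,"y":38,"z":0,"roll":0},{"grip":0,"x":0,"y":38,"z":0,"roll":0},{"grip":0,"x":0,"y":38,"z":0,"roll":0}]'

```text
clock: 15.33
tcp_pos: [0.464, 0.2503, 0.1941]
orientation: [-0.001, -0.105, 0.995, -0.0]
wrist_force: [1.0, 0.0, 0.8]
finger_gap: 0.0853
grip_force: 0.0
```

Emit:
servo_tool --increments '[{"grip":0,"x":0,"y":38,"z":0,"roll":0},{"grip":0,"x":0,"y":30,"z":0,"roll":0},{"grip":0,"x":0,"y":16,"z":0,"roll":0},{"grip":0,"x":0,"y":0,"z":0,"roll":0},{"grip":0,"x":0,"y":0,"z":0,"roll":0}]'

```text
clock: 15.75
tcp_pos: [0.447, 0.3313, 0.1939]
orientation: [-0.001, -0.106, 0.994, -0.001]
wrist_force: [0.3, 0.5, -0.1]
finger_gap: 0.0852
grip_force: 0.0
```

```bash
python3 - <<'E'
from h import *
i,k,r,o=cam("wrist"); save("w9",i)
moves(.43,.34); plates(i,k,r,o)
E
```

```text
tool dxyz [15.  12.9  0. ] closing-axis yaw 102.04 j [ 0.49  0.29 -0.08  1.21 -0.    0.28] p [0.4474 0.3305 0.194 ] t 15.8
plate px [387 254] [486 336] mm [539.1 512.9] [98.1 98.7] 17.0
plate px [  0 155] [134 303] mm [545.2 135.7] [153.4 123. ] 10.6
plate px [228  83] [378 264] mm [447.8 346.1] [165.7 123.1] 5.9
```

View pics/w9.png

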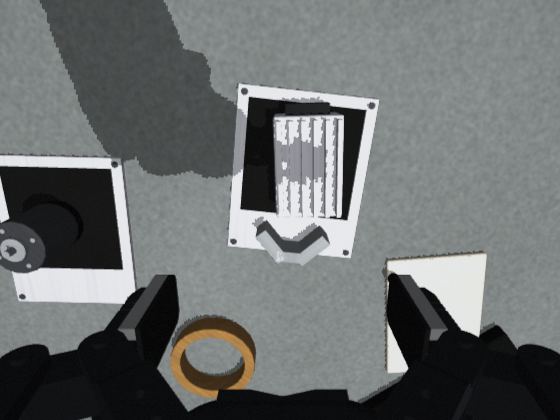

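The housing stands on the vee plate with its ribs at about (275-343, 115-217) and its connector at the top (307,106), facing the robot. The V-block is at (290,243).

```bash
python3 - <<'E'
from h import *
i,k,r,o=cam("wrist"); g=i.max(2)
m=np.zeros(g.shape,np.uint8); cv2.fillConvexPoly(m,np.array([(253,102),(362,112),(347,216),(247,206)],np.int32),1)
m&=(g>75).astype(np.uint8); m=cv2.morphologyEx(m,cv2.MORPH_OPEN,np.ones((3,3)))
m=cv2.morphologyEx(m,cv2.MORPH_CLOSE,np.ones((7,7)))
c=max(cv2.findContours(m,cv2.RETR_EXTERNAL,cv2.CHAIN_APPROX_NONE)[0],key=cv2.contourArea)
print(cv2.approxPolyDP(c,3,True).reshape(-1,2).tolist())
for z in(.046,.056):
    w=np.array([ray(p[0],k,r,o,z)[:2] for p in c],np.float32)*1000; print(z,cv2.minAreaRect(w))
for y in range(110,222,10): print(y,g[y,262:356:2].tolist())
for x in(285,305,325): print(x,g[96:124:2,x].tolist(),g[200:226:2,x].tolist())
E
```

```text
[[343, 114], [275, 115], [278, 209], [342, 215]]
0.046 ((423.2494201660156, 347.874755859375), (84.6490249633789, 55.44667053222656), 13.776803970336914)
0.056 ((421.4331970214844, 346.7296142578125), (81.7291488647461, 53.534061431884766), 13.776885986328125)
110 [25, 23, 20, 15, 14, 11, 15, 15, 14, 13, 15, 15, 25, 36, 34, 34, 38, 36, 37, 37, 37, 40, 36, 38, 37, 37, 38, 36, 38, 38, 40, 39, 40, 41, 36, 16, 21, 23, 23, 22, 25, 25, 24, 23, 21, 22, 23]
120 [23, 23, 21, 15, 13, 14, 108, 152, 122, 182, 235, 235, 229, 154, 148, 173, 229, 235, 155, 142, 143, 183, 216, 235, 228, 148, 121, 194, 205, 235, 235, 147, 99, 224, 227, 235, 154, 146, 93, 235, 235, 211, 22, 24, 24, 21, 24]
130 [15, 14, 14, 16, 13, 11, 63, 157, 235, 236, 236, 235, 235, 151, 234, 236, 235, 235, 155, 144, 211, 235, 235, 236, 228, 148, 150, 235, 235, 235, 236, 145, 124, 235, 235, 235, 204, 143, 92, 235, 235, 198, 26, 21, 24, 23, 23]
140 [11, 12, 14, 16, 12, 13, 50, 143, 211, 218, 229, 235, 235, 155, 210, 235, 213, 154, 155, 147, 180, 235, 235, 235, 229, 147, 149, 235, 235, 235, 146, 146, 123, 235, 236, 235, 204, 144, 106,
[... 1563 characters left out ...]
236, 235, 204, 87, 235, 235, 211, 23, 23, 25, 203, 236, 235]
220 [153, 209, 186, 176, 235, 235, 235, 236, 236, 236, 235, 235, 235, 236, 235, 235, 235, 235, 236, 235, 236, 235, 235, 235, 235, 235, 235, 235, 235, 235, 235, 235, 235, 235, 235, 235, 235, 235, 235, 236, 236, 216, 213, 205, 236, 235, 235]
285 [235, 158, 92, 15, 18, 17, 15, 16, 21, 86, 155, 231, 235, 235] [235, 235, 236, 235, 235, 235, 235, 235, 227, 236, 236, 236, 236]
305 [235, 157, 158, 83, 39, 38, 37, 37, 37, 49, 199, 235, 188, 235] [236, 236, 235, 235, 236, 235, 235, 236, 235, 236, 235, 235, 235]
325 [234, 235, 234, 51, 40, 38, 39, 39, 39, 83, 226, 141, 121, 122] [105, 106, 104, 104, 104, 103, 105, 159, 91, 216, 235, 235, 235]
```

```bash
python3 - <<'E'
from h import *
i,k,r,o=cam("wrist")
a=lambda p,z:(ray(p,k,r,o,z)[:2]*1000).round(1)
L0,L1,R0,R1=a((273.5,120),.046),a((279,214),.046),a((344.5,120),.046),a((341.5,214),.046); print(L0,L1,R0,R1)
for u in(L1-L0,R1-R0): print(np.degrees(np.arctan2(u[1],u[0])),np.hypot(*u))
print(a((309,115),.056),a((310,215.5),.056),(a((309,115),.056)+a((310,215.5),.056))/2, a((309.2,165),.046))
pads(i,k,r,o)
for p in ((244,98),(359,110),(347,219),(240,209)): print("padcorner",a(p,.006))
E
```

```text
[393.6 311.6] [468.6 331.6] [382.1 365.8] [457.6 383.3]
14.931417178137554 77.62087348130012
13.050028553666843 77.50161288644256
[383.7 337. ] [461.2 356.1] [422.45 346.55] [422.4 347. ]
dark px [  0 273] [559 419] mm [637.8 366.2] [191.4 657.5] 12.0
dark px [  0 167] [123 268] mm [531.6 128.9] [102.6 109.4] 10.7
dark px [242  97] [366 218] mm [425.7 343.4] [104.9 102.7] 6.0
padcorner [383.8 282.3]
padcorner [372.8 383.1]
padcorner [473.4 399.3]
padcorner [484.8 296.5]
```

Emit:
servo_tool --increments '[{"grip":0,"x":10,"y":11,"z":20,"roll":-2},{"grip":0,"x":10,"y":11,"z":25,"roll":0},{"grip":0,"x":0,"y":0,"z":35,"roll":0},{"grip":0,"x":0,"y":0,"z":20,"roll":0},{"grip":0,"x":0,"y":0,"z":10,"roll":0}]'

```text
clock: 16.32
tcp_pos: [0.422, 0.3456, 0.0819]
orientation: [-0.002, -0.121, 0.993, -0.001]
wrist_force: [-0.6, -0.7, 0.3]
finger_gap: 0.0855
grip_force: 0.0
```

Emit:
servo_tool --increments '[{"grip":0,"x":0,"y":0,"z":0,"roll":0},{"grip":0,"x":0,"y":0,"z":0,"roll":0},{"grip":0,"x":0,"y":0,"z":0,"roll":0}]'

```text
clock: 16.57
tcp_pos: [0.4251, 0.348, 0.0864]
orientation: [0.001, -0.121, 0.993, 0.001]
wrist_force: [-0.1, -0.5, 0.8]
finger_gap: 0.0857
grip_force: 0.0
```

```bash
python3 - <<'E'
from h import *
moves(.4225,.347,.010)
E
```

```text
tool dxyz [ 2.9 -0.4 76.4] closing-axis yaw 103.94 j [ 0.54  0.35 -0.27  0.95 -0.    0.3 ] p [0.4251 0.348  0.0864] t 16.57
```

Emit:
servo_tool --increments '[{"grip":0,"x":2,"y":0,"z":30,"roll":0},{"grip":0,"x":0,"y":0,"z":25,"roll":0},{"grip":0,"x":0,"y":0,"z":15,"roll":0},{"grip":0,"x":0,"y":0,"z":4,"roll":0},{"grip":0,"x":0,"y":0,"z":1,"roll":0}]'

```text
clock: 16.98
tcp_pos: [0.4221, 0.3474, 0.0102]
orientation: [0.0, -0.122, 0.993, 0.0]
wrist_force: [0.8, -0.5, -0.2]
finger_gap: 0.0855
grip_force: 0.0
```

Emit:
servo_tool --increments '[{"grip":0.15,"x":0,"y":0,"z":0,"roll":0},{"grip":0.25,"x":0,"y":0,"z":0,"roll":0},{"grip":0.4,"x":0,"y":0,"z":0,"roll":0},{"grip":0.5,"x":0,"y":0,"z":0,"roll":0},{"grip":0.7,"x":0,"y":0,"z":0,"roll":0}]'

```text
clock: 17.4
tcp_pos: [0.4231, 0.3481, 0.0116]
orientation: [0.002, -0.122, 0.993, 0.001]
wrist_force: [-0.8, -0.7, 7.2]
finger_gap: 0.0552
grip_force: 44.5
```

Emit:
servo_tool --increments '[{"grip":0.8,"x":0,"y":0,"z":-8,"roll":0},{"grip":0.8,"x":0,"y":0,"z":-25,"roll":0},{"grip":0.8,"x":0,"y":0,"z":-35,"roll":0},{"grip":0.8,"x":0,"y":0,"z":-35,"roll":0},{"grip":0.8,"x":0,"y":0,"z":-35,"roll":0}]'

```text
clock: 17.82
tcp_pos: [0.4206, 0.3468, 0.1491]
orientation: [-0.001, -0.122, 0.993, -0.0]
wrist_force: [1.1, 0.1, -3.5]
finger_gap: 0.0555
grip_force: 43.8
```

Emit:
servo_tool --increments '[{"grip":0.8,"x":0,"y":0,"z":-35,"roll":0},{"grip":0.8,"x":0,"y":0,"z":-20,"roll":0},{"grip":0.8,"x":0,"y":0,"z":0,"roll":0},{"grip":0.8,"x":0,"y":0,"z":0,"roll":0},{"grip":0.8,"x":0,"y":0,"z":0,"roll":0}]'

```text
clock: 18.23
tcp_pos: [0.4206, 0.3468, 0.2013]
orientation: [-0.001, -0.122, 0.993, -0.001]
wrist_force: [0.4, -0.2, -3.3]
finger_gap: 0.0554
grip_force: 44.0
```

```bash
python3 - <<'E'
from h import *
i,k,r,o=cam("wrist"); save("w10",i); s=env.get_state(); print(s["finger_gap"],s["wrist_force"])
moves(.46,-.345); plates(i,k,r,o); pads(i,k,r,o)
g=i.max(2)
for x in(255,282,310): print(x,g[170:300:3,x].tolist())
E
```

```text
0.05554463527881521 [-0.47849606 -1.09114978 -3.3333677 ]
tool dxyz [ 128.9 -680.7    1.2] closing-axis yaw 104.0 j [ 0.54  0.27 -0.09  1.22 -0.    0.3 ] p [0.4204 0.3466 0.2008] t 18.28
plate px [385 275] [454 333] mm [521.9 521.4] [71.4 72.4] 17.1
plate px [  0 169] [117 313] mm [545.1 135.5] [153.9 123.8] 10.6
plate px [270 115] [353 187] mm [391.5 363.4] [57.8 77. ] 5.8
dark px [  0 276] [559 419] mm [616.1 391.3] [191.9 670.9] 14.1
dark px [  0 180] [103 279] mm [530.3 133.8] [102.   98.9] 10.6
dark px [223 121] [340 207] mm [411.7 342.4] [ 82.  108.1] 11.7
255 [17, 4, 7, 10, 12, 16, 14, 13, 15, 13, 14, 17, 14, 104, 101, 103, 132, 160, 162, 164, 165, 165, 164, 164, 164, 167, 164, 165, 165, 164, 165, 166, 164, 164, 166, 164, 165, 165, 165, 165, 165, 166, 165, 164]
282 [22, 8, 12, 9, 19, 34, 35, 35, 33, 31, 16, 14, 13, 99, 105, 101, 127, 154, 156, 157, 158, 157, 156, 158, 158, 157, 157, 160, 157, 158, 158, 159, 160, 159, 160, 160, 160, 159, 159, 161, 161, 161, 160, 159]
310 [24, 10, 10, 8, 19, 38, 37, 37, 37, 37, 36, 34, 31, 103, 103, 105, 166, 229, 242, 243, 243, 159, 161, 161, 161, 159, 160, 160, 159, 159, 157, 159, 159, 158, 158, 160, 158, 159, 159, 158, 159, 158, 159, 158]
```

View pics/w10.png

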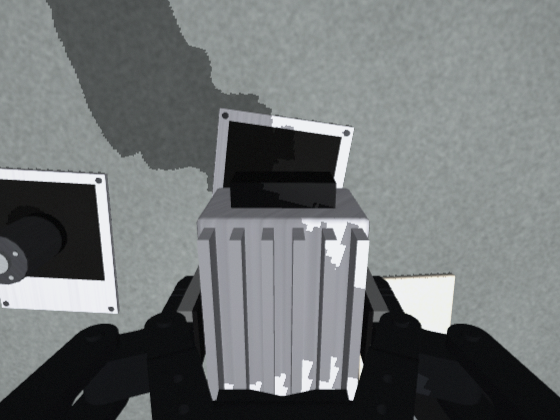

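The held housing is upright in the gripper, its -x shoulder edge at row 218 and its connector at (284,190). The vee pad's front edge runs from (231,121) to (341,136).

```bash
python3 - <<'E'
from h import *
img=cv2.cvtColor(cv2.imread("pics/w10.png"),cv2.COLOR_BGR2RGB)
_,k,r,o=cam("wrist"); s=env.get_state(); q=s["orientation"]; M=R.from_quat([q[1],q[2],q[3],q[0]]).as_matrix(); p=s["tcp_pos"]
for px,z in(((240,218),.035),((320,220),.035),((270,228),.045),((300,229),.045),((201,219),.035),((367,221),.035)):
    print((M.T@(ray(px,k,r,o,p[2]+z)-p)*1000).round(1))
g=img.max(2)
# pad front edge: transition white->dark going down columns
pts=[]
for x in range(240,335,6):
    c=g[105:160,x]; j=[n for n in range(1,54) if c[n-1]>=75 and (c[n:n+2]<75).all()]
    if j: pts.append(ray((x,105+j[-1]-.5),k,r,o,.006)[:2]*1000)
pts=np.array(pts); print(pts.round(1).tolist())
a=lambda px:(ray(px,k,r,o,.006)[:2]*1000)
L,Rr=a((231,121)),a((341,136)); mid=(L+Rr)/2; n=(L-Rr); n=np.array([-n[1],n[0]])/np.hypot(*n); print(L,Rr,np.hypot(*(L-Rr)),"yaw",np.degrees(np.arctan2(n[1],n[0])),"centre",mid+52*n)
P0,P1=a((220,109)),a((353,127)); print("plate front",P0,P1,np.hypot(*(P0-P1)))
E
```

```text
[ 40.5 -12.9 -34.8]
[ 39.8  12.2 -34.9]
[ 41.   -3.2 -44.8]
[ 40.7   5.4 -44.8]
[ 40.2 -25.2 -34.8]
[ 39.5  26.9 -34.9]
[[379.7, 296.8], [379.2, 302.3], [377.9, 307.6], [377.4, 313.1], [377.0, 318.6], [376.5, 324.1], [376.1, 329.6], [375.6, 335.1], [375.2, 340.7], [374.7, 346.2], [373.4, 351.5], [372.9, 357.1], [372.5, 362.6], [372.0, 368.2], [371.6, 373.8], [371.1, 379.3]]
[380.33736026 288.65762002] [369.09834665 389.25660536] 101.22485503556484 yaw 6.374704175083022 centre [426.39633929 344.73068191]
plate front [372.41834408 276.97143039] [358.69970057 397.51208059] 121.31879298630619
```

Vee pad: (0.427,0.344), yaw 6°. The housing sits 1.7 mm ahead of the TCP. Next I take it to the fence plate.

Emit:
servo_tool --increments '[{"grip":0.8,"x":0,"y":0,"z":0,"roll":5},{"grip":0.8,"x":0,"y":0,"z":0,"roll":5},{"grip":0.8,"x":0,"y":0,"z":0,"roll":5.3},{"grip":0.8,"x":0,"y":-25,"z":0,"roll":0},{"grip":0.8,"x":0,"y":-38,"z":0,"roll":0}]'

```text
clock: 18.75
tcp_pos: [0.4196, 0.2854, 0.2006]
orientation: [-0.001, 0.01, 1.0, -0.0]
wrist_force: [0.4, -0.5, -2.4]
finger_gap: 0.0554
grip_force: 44.2
```

Emit:
servo_tool --increments '[{"grip":0.8,"x":0,"y":-38,"z":0,"roll":0},{"grip":0.8,"x":0,"y":-38,"z":0,"roll":0},{"grip":0.8,"x":0,"y":-38,"z":0,"roll":0},{"grip":0.8,"x":0,"y":-38,"z":0,"roll":0},{"grip":0.8,"x":0,"y":-38,"z":0,"roll":0}]'

```text
clock: 19.17
tcp_pos: [0.4143, 0.0929, 0.2012]
orientation: [-0.001, 0.011, 1.0, -0.0]
wrist_force: [2.2, 0.0, -3.4]
finger_gap: 0.0552
grip_force: 44.2
```

Emit:
servo_tool --increments '[{"grip":0.8,"x":0,"y":-38,"z":0,"roll":0},{"grip":0.8,"x":0,"y":-38,"z":0,"roll":0},{"grip":0.8,"x":0,"y":-38,"z":0,"roll":0},{"grip":0.8,"x":0,"y":-38,"z":0,"roll":0},{"grip":0.8,"x":0,"y":-38,"z":0,"roll":0}]'

```text
clock: 19.58
tcp_pos: [0.4101, -0.0969, 0.2014]
orientation: [-0.001, 0.011, 1.0, 0.001]
wrist_force: [0.9, -0.0, -3.3]
finger_gap: 0.0552
grip_force: 44.2
```

Emit:
servo_tool --increments '[{"grip":0.8,"x":0,"y":-38,"z":0,"roll":0},{"grip":0.8,"x":0,"y":-38,"z":0,"roll":0},{"grip":0.8,"x":0,"y":-38,"z":0,"roll":0},{"grip":0.8,"x":0,"y":-38,"z":0,"roll":0},{"grip":0.8,"x":0,"y":-38,"z":0,"roll":0}]'

```text
clock: 20.0
tcp_pos: [0.406, -0.2866, 0.2011]
orientation: [-0.001, 0.012, 1.0, 0.001]
wrist_force: [1.4, 0.3, -2.8]
finger_gap: 0.0553
grip_force: 44.2
```

Emit:
servo_tool --increments '[{"grip":0.8,"x":2,"y":-30,"z":0,"roll":0},{"grip":0.8,"x":3,"y":-19,"z":0,"roll":0},{"grip":0.8,"x":0,"y":0,"z":0,"roll":0},{"grip":0.8,"x":0,"y":0,"z":0,"roll":0},{"grip":0.8,"x":0,"y":0,"z":0,"roll":0}]'

```text
clock: 20.42
tcp_pos: [0.4005, -0.3332, 0.2014]
orientation: [-0.001, 0.011, 1.0, 0.001]
wrist_force: [-0.7, 0.5, -3.0]
finger_gap: 0.0553
grip_force: 44.4
```

```bash
python3 - <<'E'
from h import *
i,k,r,o=cam("wrist"); save("w11",i); s=env.get_state(); print(s["finger_gap"],s["wrist_force"])
moves(.3993,-.335,.0116); plates(i,k,r,o); pads(i,k,r,o)
E
```

```text
0.055204639921978625 [ 5.12172514e-01 -1.22581088e-03 -3.55914344e+00]
tool dxyz [  1.1  -2.5 190.2] closing-axis yaw 88.74 j [-0.85  0.22 -0.15  1.2   0.   -0.83] p [ 0.4007 -0.3329  0.2018] t 20.47
plate px [429 237] [552 361] mm [ 555.  -108.5] [154.1 123.4] 12.0
plate px [205 220] [272 392] mm [ 548.9 -375. ] [216.   65.1] 1.6
plate px [262 218] [368 395] mm [ 549.8 -297.9] [219.9 105.3] 1.8
plate px [212 109] [352 187] mm [ 373.6 -332.4] [126.3  72.4] 88.6
dark px [  0 249] [559 419] mm [ 585.7 -339.3] [671.5 223. ] 88.6
dark px [223 122] [335 207] mm [ 389.3 -333.9] [104.8  81.1] 88.7
```

Emit:
servo_tool --increments '[{"grip":0.8,"x":1,"y":-1,"z":20,"roll":0},{"grip":0.8,"x":0,"y":0,"z":35,"roll":0},{"grip":0.8,"x":0,"y":0,"z":35,"roll":0},{"grip":0.8,"x":0,"y":0,"z":35,"roll":0},{"grip":0.8,"x":0,"y":0,"z":25,"roll":0}]'

```text
clock: 20.88
tcp_pos: [0.3994, -0.3325, 0.0502]
orientation: [-0.001, 0.01, 1.0, 0.001]
wrist_force: [-1.0, 0.3, -3.8]
finger_gap: 0.0559
grip_force: 44.3
```

Emit:
servo_tool --increments '[{"grip":0.8,"x":0,"y":0,"z":10,"roll":0},{"grip":0.8,"x":0,"y":0,"z":0,"roll":0},{"grip":0.8,"x":0,"y":0,"z":0,"roll":0},{"grip":0.8,"x":0,"y":0,"z":0,"roll":0}]'

```text
clock: 21.22
tcp_pos: [0.4015, -0.3362, 0.0447]
orientation: [0.001, 0.011, 1.0, -0.001]
wrist_force: [-0.5, 0.4, -1.9]
finger_gap: 0.0553
grip_force: 44.3
```

```bash
python3 - <<'E'
from h import *
moves(.3993,-.3342,.0116)
E
```

```text
tool dxyz [ 2.3  2.  33.1] closing-axis yaw 88.74 j [-0.85  0.35 -0.39  0.83  0.   -0.83] p [ 0.4015 -0.3362  0.0447] t 21.22
```

Emit:
servo_tool --increments '[{"grip":0.8,"x":1,"y":1,"z":15,"roll":0},{"grip":0.8,"x":0,"y":0,"z":8,"roll":0},{"grip":0.8,"x":0,"y":0,"z":4,"roll":0},{"grip":0.8,"x":0,"y":0,"z":2,"roll":0},{"grip":0.8,"x":0,"y":0,"z":0,"roll":0}]'

```text
clock: 21.63
tcp_pos: [0.3992, -0.3344, 0.014]
orientation: [0.0, 0.011, 1.0, -0.0]
wrist_force: [0.2, 0.1, -3.2]
finger_gap: 0.0556
grip_force: 44.4
```

Emit:
servo_tool --increments '[{"grip":0.8,"x":0,"y":0,"z":1,"roll":0},{"grip":0.8,"x":0,"y":0,"z":0,"roll":0},{"grip":0.8,"x":0,"y":0,"z":0,"roll":0},{"grip":0.8,"x":0,"y":0,"z":0,"roll":0}]'

```text
clock: 21.97
tcp_pos: [0.3993, -0.3345, 0.0131]
orientation: [0.0, 0.011, 1.0, -0.0]
wrist_force: [-0.3, -0.0, -2.5]
finger_gap: 0.0557
grip_force: 44.4
```

```bash
python3 - <<'E'
from h import *
moves(.3993,-.3342,.0116); print(env.get_state()["wrist_force"])
E
```

```text
tool dxyz [0.  0.3 1.5] closing-axis yaw 88.7 j [-0.85  0.38 -0.43  0.75  0.   -0.83] p [ 0.3993 -0.3345  0.0131] t 21.97
[-0.29928992 -0.02878864 -2.4940806 ]
```

Emit:
servo_tool --increments '[{"grip":0.8,"x":0,"y":0,"z":0.6,"roll":0},{"grip":0.8,"x":0,"y":0,"z":0,"roll":0},{"grip":0.8,"x":0,"y":0,"z":0.6,"roll":0},{"grip":0.8,"x":0,"y":0,"z":0,"roll":0},{"grip":0.8,"x":0,"y":0,"z":0,"roll":0}]'

```text
clock: 22.38
tcp_pos: [0.3992, -0.3344, 0.0117]
orientation: [0.0, 0.011, 1.0, -0.0]
wrist_force: [-0.7, -0.2, -2.4]
finger_gap: 0.0554
grip_force: 44.6
```

Emit:
servo_tool --increments '[{"grip":0.8,"x":0,"y":0,"z":0.6,"roll":0},{"grip":0.8,"x":0,"y":0,"z":0,"roll":0},{"grip":0.8,"x":0,"y":0,"z":0,"roll":0}]'

```text
clock: 22.63
tcp_pos: [0.3992, -0.3344, 0.0116]
orientation: [0.0, 0.011, 1.0, -0.0]
wrist_force: [-4.0, 1.6, 5.9]
finger_gap: 0.0556
grip_force: 45.4
```

Emit:
servo_tool --increments '[{"grip":0.3,"x":0,"y":0,"z":0,"roll":0},{"grip":0.15,"x":0,"y":0,"z":0,"roll":0},{"grip":0,"x":0,"y":0,"z":0,"roll":0},{"grip":0,"x":0,"y":0,"z":-10,"roll":0},{"grip":0,"x":0,"y":0,"z":-30,"roll":0}]'

```text
clock: 23.05
tcp_pos: [0.397, -0.3318, 0.0482]
orientation: [-0.003, 0.011, 1.0, 0.003]
wrist_force: [-0.5, 0.2, 0.8]
finger_gap: 0.0852
grip_force: 0.0
```

Emit:
servo_tool --increments '[{"grip":0,"x":0,"y":0,"z":-35,"roll":0},{"grip":0,"x":0,"y":0,"z":-35,"roll":0},{"grip":0,"x":0,"y":0,"z":-35,"roll":0},{"grip":0,"x":0,"y":0,"z":-35,"roll":-7},{"grip":0,"x":0,"y":0,"z":0,"roll":0}]'

```text
clock: 23.47
tcp_pos: [0.4018, -0.3372, 0.1991]
orientation: [0.004, -0.052, 0.999, -0.005]
wrist_force: [0.9, -0.1, 0.2]
finger_gap: 0.0853
grip_force: 0.0
```

```bash
python3 - <<'E'
from h import *
i,k,r,o=cam("wrist"); save("w12",i)
moves(.534,.134); plates(i,k,r,o); pads(i,k,r,o)
g=i.max(2)
m=(g>60).astype(np.uint8)
a=lambda p,z:(ray(p,k,r,o,z)[:2]*1000).round(1)
# expected projections of housing top corners & pad corners at the ideal pose
c,s=np.cos(np.radians(-1.3)),np.sin(np.radians(-1.3))
for u,v in((-42,-28),(-42,28),(42,28),(42,-28)):
    print("hs",proj((.401+(c*u-s*v)/1e3,-.3342+(s*u+c*v)/1e3,.046),k,r,o).round(1))
for y in(120,150,170): print(y,g[y,220:360:3].tolist())
E
```

```text
tool dxyz [-179.2  454.8   -2.4] closing-axis yaw 95.74 j [-0.85  0.22 -0.17  1.18  0.   -0.95] p [ 0.4011 -0.3364  0.196 ] t 23.52
plate px [422 267] [544 343] mm [ 525.7 -114.9] [ 93.9 123.1] 11.8
plate px [216 101] [363 272] mm [ 417.4 -335.2] [123.7 158.9] 88.9
dark px [  0 275] [559 419] mm [ 603.4 -326.4] [195.2 672.8] 6.7
dark px [229 113] [350 230] mm [ 399.9 -335. ] [102.7 102.3] 88.9
hs [259.8 132.1]
hs [328.9 141.1]
hs [313.  236.6]
hs [249.5 228.9]
120 [81, 84, 157, 162, 165, 160, 15, 15, 15, 25, 23, 26, 29, 26, 26, 24, 25, 16, 14, 7, 8, 13, 12, 16, 13, 16, 18, 54, 161, 200, 218, 239, 239, 240, 240, 240, 240, 240, 239, 240, 239, 240, 240, 240, 239, 75, 103]
150 [82, 99, 163, 164, 165, 13, 14, 18, 14, 14, 16, 12, 14, 138, 162, 146, 155, 163, 163, 162, 161, 157, 221, 162, 154, 158, 161, 164, 155, 153, 162, 162, 161, 145, 220, 238, 25, 26, 27, 24, 25, 23, 38, 240, 240, 239, 144]
170 [85, 163, 161, 165, 108, 15, 15, 14, 25, 25, 15, 16, 63, 160, 156, 156, 158, 161, 160, 159, 158, 183, 235, 158, 157, 162, 162, 155, 155, 164, 161, 159, 148, 162, 184, 26, 27, 25, 26, 28, 29, 96, 240, 240, 240, 145, 150]
```

The housing is within about 1.5 mm of the pad centre, with matching yaw. Next is the parked motor.

Emit:
servo_tool --increments '[{"grip":0,"x":-10,"y":25,"z":0,"roll":0},{"grip":0,"x":-15,"y":37,"z":0,"roll":0},{"grip":0,"x":-15,"y":37,"z":0,"roll":0},{"grip":0,"x":-15,"y":37,"z":0,"roll":0},{"grip":0,"x":-15,"y":37,"z":0,"roll":0}]'

```text
clock: 23.93
tcp_pos: [0.4511, -0.1534, 0.1903]
orientation: [-0.0, -0.049, 0.999, 0.0]
wrist_force: [-0.4, 0.5, -0.4]
finger_gap: 0.0855
grip_force: 0.0
```

Emit:
servo_tool --increments '[{"grip":0.1,"x":-15,"y":37,"z":0,"roll":0},{"grip":0.1,"x":-15,"y":37,"z":0,"roll":0},{"grip":0.1,"x":-15,"y":37,"z":0,"roll":0},{"grip":0.1,"x":-15,"y":37,"z":0,"roll":0},{"grip":0.1,"x":-15,"y":37,"z":0,"roll":0}]'

```text
clock: 24.35
tcp_pos: [0.5074, 0.0384, 0.1904]
orientation: [-0.001, -0.049, 0.999, 0.0]
wrist_force: [-0.0, -0.8, -0.1]
finger_gap: 0.0773
grip_force: 0.0
```

Emit:
servo_tool --increments '[{"grip":0.1,"x":-15,"y":37,"z":0,"roll":0},{"grip":0.1,"x":-12,"y":35,"z":0,"roll":0},{"grip":0.1,"x":-6,"y":20,"z":0,"roll":0},{"grip":0.1,"x":0,"y":0,"z":0,"roll":0},{"grip":0.1,"x":0,"y":0,"z":0,"roll":0}]'

```text
clock: 24.77
tcp_pos: [0.5309, 0.1322, 0.19]
orientation: [-0.001, -0.051, 0.999, -0.0]
wrist_force: [-0.0, 0.1, -0.2]
finger_gap: 0.0768
grip_force: 0.0
```

```bash
python3 - <<'E'
from h import *
i,k,r,o=cam("wrist"); save("w13",i); g=i.max(2)
moves(.534,.134,.025)
c0=proj((.534,.134,.078),k,r,o); print(c0)
x,y=c0.round().astype(int); m=np.zeros_like(g); m[y-40:y+40,x-40:x+40]=(g[y-40:y+40,x-40:x+40]>110)*255
for c in cv2.findContours(m,cv2.RETR_EXTERNAL,cv2.CHAIN_APPROX_NONE)[0]:
    if cv2.contourArea(c)>8:
        cc=cv2.minEnclosingCircle(c); print(np.round(cc[0],1),round(cc[1],1),ray(cc[0],k,r,o,.067)[:2].round(4),ray(cc[0],k,r,o,.078)[:2].round(4))
E
```

```text
tool dxyz [ -3.7   2.6 165.2] closing-axis yaw 95.73 j [ 0.1   0.28 -0.11  1.19 -0.   -0.  ] p [0.5308 0.1312 0.1902] t 24.82
[284.16824119 207.67278994]
[283.5 238.5] 40.4 [0.563  0.1365] [0.5584 0.136 ]
[288.5 220.8] 2.8 [0.5478 0.1388] [0.5438 0.1383]
[258.4 214.7] 2.8 [0.5452 0.1152] [0.5414 0.1156]
[276.9 204.6] 13.4 [0.5356 0.1286] [0.5322 0.1284]
```

```bash
python3 - <<'E'
import cv2
i=cv2.imread("pics/w13.png"); cv2.imwrite("pics/c13.png",cv2.resize(i[130:280,200:370],None,fx=4,fy=4,interpolation=cv2.INTER_CUBIC)[:600,:680])
E
```

```text
(no output)
```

View pics/c13.png

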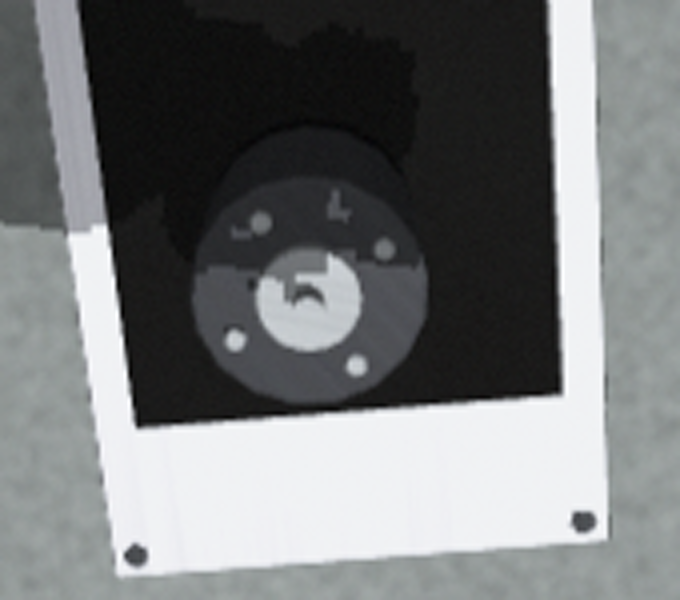

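The close view shows the motor upright on the plain pad. Its bolt circle is centred at crop (309,294), which is (277.3,203.5) in the full picture.

```bash
python3 - <<'E'
from h import *
i,k,r,o=cam("wrist")
t=ray((277.3,203.5),k,r,o,.066); print(t, ray((277.4,202.5),k,r,o,.066)); moves(t[0],t[1],.0245)
E
```

```text
[0.53507193 0.1278155  0.066     ] [0.5342648  0.12781519 0.066     ]
tool dxyz [ -4.1  -3.  165.9] closing-axis yaw 95.66 j [ 0.09  0.28 -0.11  1.19 -0.   -0.  ] p [0.5309 0.1305 0.1904] t 24.87
```

Emit:
servo_tool --increments '[{"grip":0.1,"x":-4,"y":-3,"z":20,"roll":0},{"grip":0.1,"x":0,"y":0,"z":30,"roll":0},{"grip":0.1,"x":0,"y":0,"z":30,"roll":0},{"grip":0.1,"x":0,"y":0,"z":15,"roll":0},{"grip":0.1,"x":0,"y":0,"z":0,"roll":0}]'

```text
clock: 25.28
tcp_pos: [0.5326, 0.1265, 0.0922]
orientation: [-0.004, -0.048, 0.999, -0.0]
wrist_force: [-0.4, 0.2, 0.3]
finger_gap: 0.0767
grip_force: 0.0
```

Emit:
servo_tool --increments '[{"grip":0.1,"x":0,"y":0,"z":30,"roll":0},{"grip":0.1,"x":0,"y":0,"z":25,"roll":0},{"grip":0.1,"x":0,"y":0,"z":12,"roll":0},{"grip":0.1,"x":0,"y":0,"z":3,"roll":0},{"grip":0.1,"x":0,"y":0,"z":0,"roll":0}]'

```text
clock: 25.7
tcp_pos: [0.5358, 0.1276, 0.0262]
orientation: [-0.0, -0.049, 0.999, -0.0]
wrist_force: [-0.6, -0.0, -0.0]
finger_gap: 0.0769
grip_force: 0.0
```

Emit:
servo_tool --increments '[{"grip":0.25,"x":0,"y":0,"z":0,"roll":0},{"grip":0.35,"x":0,"y":0,"z":0,"roll":0},{"grip":0.45,"x":0,"y":0,"z":0,"roll":0},{"grip":0.6,"x":0,"y":0,"z":0,"roll":0},{"grip":0.8,"x":0,"y":0,"z":0,"roll":0}]'

```text
clock: 26.12
tcp_pos: [0.5372, 0.1285, 0.0277]
orientation: [0.002, -0.05, 0.999, -0.0]
wrist_force: [0.2, -1.3, 6.1]
finger_gap: 0.0465
grip_force: 41.2
```

```bash
python3 - <<'E'
from h import *
moves(.535,.128,.0245)
E
```

```text
tool dxyz [ 2.3 -0.3  3.2] closing-axis yaw 95.69 j [ 0.09  0.41 -0.34  0.81 -0.   -0.01] p [0.5372 0.1285 0.0277] t 26.12
```

Emit:
servo_tool --increments '[{"grip":0.8,"x":0,"y":0,"z":-8,"roll":0},{"grip":0.8,"x":0,"y":0,"z":-25,"roll":0},{"grip":0.8,"x":0,"y":0,"z":-35,"roll":0},{"grip":0.8,"x":0,"y":0,"z":-35,"roll":0},{"grip":0.8,"x":0,"y":0,"z":-30,"roll":0}]'

```text
clock: 26.53
tcp_pos: [0.5354, 0.1287, 0.1612]
orientation: [0.0, -0.05, 0.999, 0.0]
wrist_force: [1.0, -0.3, -2.9]
finger_gap: 0.046
grip_force: 41.8
```

Emit:
servo_tool --increments '[{"grip":0.8,"x":0,"y":0,"z":0,"roll":0},{"grip":0.8,"x":0,"y":0,"z":0,"roll":0},{"grip":0.8,"x":0,"y":0,"z":0,"roll":0}]'

```text
clock: 26.78
tcp_pos: [0.5351, 0.1286, 0.1584]
orientation: [-0.001, -0.05, 0.999, -0.0]
wrist_force: [0.3, -0.2, -3.6]
finger_gap: 0.0462
grip_force: 41.9
```

```bash
python3 - <<'E'
from h import *
i,k,r,o=cam("wrist"); save("w14",i); g=i.max(2); s=env.get_state(); q=s["orientation"]; M=R.from_quat([q[1],q[2],q[3],q[0]]).as_matrix(); p=s["tcp_pos"]
moves(.427,.344,.0265)
c0=proj(p+np.array([0,0,.0395]),k,r,o); print(c0)
m=np.zeros_like(g); x,y=c0.round().astype(int); m[y-75:min(y+75,420),x-75:x+75]=(g[y-75:y+75,x-75:x+75]>95)*255
for c in cv2.findContours(m,cv2.RETR_LIST,cv2.CHAIN_APPROX_NONE)[0]:
    if cv2.contourArea(c)>25:
        cc=cv2.minEnclosingCircle(c); print(np.round(cc[0],1),round(cc[1],1),cv2.contourArea(c),(M.T@(ray(cc[0],k,r,o,p[2]+.0395)-p)*1000).round(1))
E
```

```text
tool dxyz [ 85.2 225.1 131.3] closing-axis yaw 95.71 j [ 0.09  0.3  -0.16  1.12  0.   -0.01] p [0.5346 0.1285 0.1576] t 26.83
[281.41784446 333.91425509]
[308.5 364.5] 5.1 64.0 [-12.4   9.4 -39.5]
[241. 352.] 5.4 68.5 [ -7.2 -13.9 -39.5]
[282.  365.5] 69.0 2612.0 [-12.9   0.2 -39.5]
[282.1 341.1] 13.5 347.0 [ -2.8   0.2 -39.5]
[282.4 335.5] 29.9 2341.0 [ -0.5   0.3 -39.5]
[326.  306.5] 5.6 76.5 [ 10.7  14.6 -39.5]
[254.5 292.5] 5.7 82.0 [ 16.   -8.7 -39.5]
[344.  262.5] 11.5 73.0 [ 26.7  19.7 -39.4]
[218.5 266. ] 14.3 93.5 [ 25.4 -19.8 -39.4]
```

Emit:
servo_tool --increments '[{"grip":0.8,"x":8,"y":20,"z":0,"roll":0},{"grip":0.8,"x":13,"y":35,"z":0,"roll":0},{"grip":0.8,"x":13,"y":35,"z":0,"roll":0},{"grip":0.8,"x":13,"y":35,"z":0,"roll":0},{"grip":0.8,"x":13,"y":35,"z":0,"roll":0}]'

```text
clock: 27.25
tcp_pos: [0.458, 0.2824, 0.1568]
orientation: [-0.002, -0.049, 0.999, -0.001]
wrist_force: [0.3, 0.6, -3.3]
finger_gap: 0.0461
grip_force: 42.1
```

Emit:
servo_tool --increments '[{"grip":0.8,"x":13,"y":33,"z":0,"roll":0},{"grip":0.8,"x":8,"y":22,"z":0,"roll":0},{"grip":0.8,"x":2,"y":10,"z":0,"roll":0},{"grip":0.8,"x":0,"y":0,"z":0,"roll":0},{"grip":0.8,"x":0,"y":0,"z":0,"roll":0}]'

```text
clock: 27.67
tcp_pos: [0.4302, 0.3439, 0.1575]
orientation: [-0.001, -0.05, 0.999, -0.001]
wrist_force: [-0.1, -1.0, -3.0]
finger_gap: 0.0463
grip_force: 42.2
```

Emit:
servo_tool --increments '[{"grip":0.8,"x":0,"y":0,"z":20,"roll":0},{"grip":0.8,"x":0,"y":0,"z":35,"roll":0},{"grip":0.8,"x":0,"y":0,"z":20,"roll":0},{"grip":0.8,"x":0,"y":0,"z":0,"roll":0},{"grip":0.8,"x":0,"y":0,"z":0,"roll":0}]'

```text
clock: 28.08
tcp_pos: [0.4304, 0.3422, 0.0827]
orientation: [-0.002, -0.049, 0.999, -0.001]
wrist_force: [-0.2, 0.9, -1.0]
finger_gap: 0.0461
grip_force: 42.0
```

```bash
python3 - <<'E'
from h import *
i,k,r,o=cam("wrist"); save("w15",i)
moves(.4288,.344,.0265); plates(i,k,r,o); pads(i,k,r,o)
E
```

```text
tool dxyz [ 2.6  1.1 57.7] closing-axis yaw 95.6 j [ 0.53  0.36 -0.27  0.95 -0.    0.43] p [0.4316 0.3432 0.0842] t 28.13
plate px [468 312] [559 403] mm [507.3 537.3] [104.7  49.7] 55.5
plate px [  0 238] [ 70 358] mm [507.2 178.5] [94.8 26.2] 10.7
plate px [199 115] [389 282] mm [419.6 348.8] [110.1 112.1] 6.0
dark px [  0 133] [559 419] mm [485.3 344.4] [219.  434.7] 5.7
```

Emit:
servo_tool --increments '[{"grip":0.8,"x":2,"y":1,"z":25,"roll":0},{"grip":0.8,"x":0,"y":0,"z":18,"roll":0},{"grip":0.8,"x":0,"y":0,"z":8,"roll":0},{"grip":0.8,"x":0,"y":0,"z":2,"roll":0},{"grip":0.8,"x":0,"y":0,"z":0,"roll":0}]'

```text
clock: 28.55
tcp_pos: [0.4296, 0.3451, 0.0318]
orientation: [0.0, -0.05, 0.999, 0.0]
wrist_force: [0.7, -0.5, -2.1]
finger_gap: 0.0462
grip_force: 42.1
```

Emit:
servo_tool --increments '[{"grip":0.8,"x":0,"y":0,"z":1,"roll":0},{"grip":0.8,"x":0,"y":0,"z":0,"roll":0},{"grip":0.8,"x":0,"y":0,"z":0,"roll":0},{"grip":0.8,"x":0,"y":0,"z":0,"roll":0}]'

```text
clock: 28.88
tcp_pos: [0.4294, 0.3453, 0.0308]
orientation: [0.001, -0.05, 0.999, 0.0]
wrist_force: [-0.4, 0.3, -3.8]
finger_gap: 0.0461
grip_force: 42.1
```

```bash
python3 - <<'E'
from h import *
moves(.4288,.344,.0265); print(env.get_state()["wrist_force"])
E
```

```text
tool dxyz [ 0.7 -1.3  4.3] closing-axis yaw 95.7 j [ 0.53  0.41 -0.34  0.82 -0.    0.43] p [0.4294 0.3453 0.0308] t 28.88
[-0.38498835  0.30451407 -3.81647865]
```

Emit:
servo_tool --increments '[{"grip":0.8,"x":0.6,"y":-1,"z":1,"roll":0},{"grip":0.8,"x":0,"y":0,"z":1,"roll":0},{"grip":0.8,"x":0,"y":0,"z":1,"roll":0},{"grip":0.8,"x":0,"y":0,"z":0,"roll":0},{"grip":0.8,"x":0,"y":0,"z":0,"roll":0}]'

```text
clock: 29.3
tcp_pos: [0.4283, 0.3439, 0.0278]
orientation: [0.0, -0.05, 0.999, -0.0]
wrist_force: [-2.1, -1.3, 6.0]
finger_gap: 0.0463
grip_force: 42.9
```

Emit:
servo_tool --increments '[{"grip":0.8,"x":0,"y":0,"z":0.6,"roll":0},{"grip":0.8,"x":0,"y":0,"z":0,"roll":0},{"grip":0.8,"x":0,"y":0,"z":0.6,"roll":0},{"grip":0.8,"x":0,"y":0,"z":0,"roll":0},{"grip":0.8,"x":0,"y":0,"z":0,"roll":0}]'

```text
clock: 29.72
tcp_pos: [0.4283, 0.3439, 0.0277]
orientation: [0.0, -0.05, 0.999, 0.0]
wrist_force: [-5.6, -3.9, 14.0]
finger_gap: 0.046
grip_force: 43.9
```

Emit:
servo_tool --increments '[{"grip":0.8,"x":0,"y":0,"z":-1,"roll":0},{"grip":0.8,"x":0,"y":0,"z":0,"roll":0},{"grip":0.35,"x":0,"y":0,"z":0,"roll":0},{"grip":0.2,"x":0,"y":0,"z":0,"roll":0},{"grip":0.1,"x":0,"y":0,"z":0,"roll":0}]'

```text
clock: 30.13
tcp_pos: [0.4286, 0.3441, 0.0267]
orientation: [0.0, -0.05, 0.999, 0.0]
wrist_force: [0.5, -0.3, -1.0]
finger_gap: 0.0765
grip_force: 0.0
```

Emit:
servo_tool --increments '[{"grip":0.1,"x":0,"y":0,"z":-10,"roll":0},{"grip":0.1,"x":0,"y":0,"z":-30,"roll":0},{"grip":0.1,"x":0,"y":0,"z":-35,"roll":0},{"grip":0.1,"x":0,"y":0,"z":-35,"roll":0},{"grip":0.1,"x":0,"y":0,"z":-35,"roll":0}]'

```text
clock: 30.55
tcp_pos: [0.4281, 0.3438, 0.1738]
orientation: [0.0, -0.05, 0.999, -0.0]
wrist_force: [0.0, 0.8, -0.5]
finger_gap: 0.0769
grip_force: 0.0
```

Emit:
servo_tool --increments '[{"grip":0.1,"x":0,"y":0,"z":-30,"roll":0},{"grip":0.1,"x":0,"y":0,"z":0,"roll":0},{"grip":0.1,"x":0,"y":0,"z":0,"roll":0}]'

```text
clock: 30.8
tcp_pos: [0.4298, 0.3448, 0.2046]
orientation: [0.002, -0.05, 0.999, 0.001]
wrist_force: [-0.4, 0.4, -0.4]
finger_gap: 0.0771
grip_force: 0.0
```

```bash
python3 - <<'E'
from h import *
i,k,r,o=cam("wrist"); save("w16",i); g=i.max(2)
pads(i,k,r,o); plates(i,k,r,o); moves(.427,.344)
c0=proj((.427,.344,.066),k,r,o); print(c0); x,y=c0.round().astype(int)
m=np.zeros_like(g); m[y-36:y+36,x-36:x+36]=(g[y-36:y+36,x-36:x+36]>95)*255
for c in cv2.findContours(m,cv2.RETR_LIST,cv2.CHAIN_APPROX_NONE)[0]:
    if cv2.contourArea(c)>5:
        cc=cv2.minEnclosingCircle(c); print(np.round(cc[0],1),round(cc[1],1),cv2.contourArea(c),ray(cc[0],k,r,o,.066)[:2].round(4))
E
```

```text
dark px [  0 269] [559 419] mm [631.1 362.7] [204.1 682.1] 5.6
dark px [  2 200] [125 297] mm [530.7 132.2] [101.9 102.3] 10.7
dark px [225 118] [336 222] mm [427.  343.5] [101.3 102.8] 5.7
plate px [378 241] [476 332] mm [544.4 514.8] [110.1  98.7] 17.2
plate px [  0 188] [138 330] mm [545.2 135.6] [153.9 123.8] 10.7
plate px [218 105] [348 272] mm [449. 346.] [168.6 123.8] 5.9
tool dxyz [ 1.7  0.  -0. ] closing-axis yaw 95.7 j [ 0.53  0.27 -0.08  1.22 -0.    0.43] p [0.4287 0.3441 0.2027] t 30.85
[281.05264413 189.04206034]
[280.5 223.5] 35.5 71.0 [0.4563 0.3464]
[292.5 205.2] 2.8 20.0 [0.4396 0.3546]
[263.5 199. ] 3.0 21.0 [0.4367 0.3307]
[281.  188.5] 4.3 29.5 [0.4266 0.3439]
[281.1 189.5] 12.9 472.0 [0.4274 0.3441]
[299.  176.5] 2.1 8.5 [0.4154 0.3571]
[269.3 170.3] 1.8 7.5 [0.4127 0.3333]
```

The motor's bolt circle is at (0.426,0.344) and the pad centre is at (0.427,0.3435). All three units are placed, so I hand in.

```bash
python3 -c "
from workcell import env
print(env.hand_in())"
```

```text
the job is handed in; nothing more can be done
None
```

Handed in at about 31 s: all three units stand on their own plates, within about 1.5 mm of the pad centres by my wrist-camera measurements. The arm made no contact with the screwdriver, jar or tape that I know of; I did not re-image them afterwards.

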